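# Turn the wrong-way rollers of a packing track

## Robot

A 7-joint arm with a two-finger parallel gripper is mounted at the origin on the work surface. World frame = base frame: x ahead of the robot, y to its left, z up, the work surface at z = 0. Lengths are in mm, angles in degrees, forces in N, time in s.
With the tool pointing down it reaches from about 350 to 900 mm from the base axis. Payload 8.1 kg.
Tool frame: the origin (TCP) lies at the very end of the fingers, on their centre line; the grasp point (between the pads) lies 19 mm behind it; z points along the fingers, y is the line along which they close (so a half turn about z gives the same grasp; the last joint's range is limited). The gripper opens to 85 mm and grips with 20 to 120 N. Pads are 22 mm wide; open, the fingers measure 114 mm over their backs; the gripper's body (76 mm by 85 mm) begins 54 mm behind the grasp point. The pads swing forward as they close: fully open they stand 13 mm farther back than shut.
Start: joints at [60.183, 24.895, 1.432, 90.138, -0.665, 64.973, -4.303], TCP at [253.573, -571.264, 231.323] pointing down, gripper open.
Joint ranges: [-149.89, 149.89], [-25.12, 119.58], [-72.63, 75.52], [4.76, 147.25], [-75.54, 255.54], [6.69, 114.76], [-157.13, 157.13]. Speed limits (degrees/s): [127.2, 127.2, 172.46, 172.46, 180, 180, 180].

## Interface

Orientations are given as a 3x3 rotation matrix whose columns are the frame's x, y, z axes.
In Python, from workcell import ctrl gives the robot as it stands.
- The arm moves only by the shell command python3 jog.py 'ROWS'. ROWS is a JSON list of rows, 1 to 5 of them, each an object with the fields wx, wy, wz (a rotation vector in degrees), tx, ty, tz (the shift in mm), aperture (the opening from 0.0 (shut) to 1.0 (fully open)); a field left out counts as zero (the opening has to be given); each row is the pose to reach, as a shift and turn from the pose commanded when the command began, along the tool's axes at that moment; what a row does not reach only later rows make up. A row lasts 1/12 s, in which the tool goes at most 41.7 mm and 7.16 degrees, less where a joint would pass 70% of its speed; a pose out of reach is approached as far as the arm can. The fingers move at their own pace and stop on an object; the grip force is fixed at half the most. Time passes only in rows, so rows that do not move let the fingers close. It prints the time, the measured TCP pose, the force, the opening and the grip force at its end. Input that does not fit is refused with a message, and nothing moves.
- ctrl.get_state(): the state, without advancing time (a new reading comes with each control period).
- ctrl.snapshot(name): name is "scene" or "side" or "wrist"; returns a dict with "img" (480x640x3 uint8, red, green, blue), "mtx" (3x3 intrinsics, pixels), "rvec" (rotation vector, rad) and "tvec" (3), from world to camera coordinates, as OpenCV has them; the wrist camera has in their place "mount" (4x4, takes a point from camera to tool coordinates, whose origin is the TCP and whose axes are the flange's). Camera axes: x right, y down, z forward; pixel columns grow to the right and rows downward; lengths in mm; the calibration is good to about 2 mm. A picture is of the moment at which its call begins: read the wrist's pose just before it. There is no depth.
- ctrl.close_job(): hands the job in; it is judged then, once.
The state is a dict: "time": time; "qpos": joint angles; "qvel": joint speeds; "effort": joint torques, N m; "tool_pos": TCP position; "ee_rot": TCP orientation; "ft_force": force on the tool from outside, world axes, zero at the start; "wrist_torque": the same for the moment, N m; "finger_gap": opening from 0.0 (shut) to 1.0 (fully open); "grip_force": force on a finger pad.
Only numpy, scipy, OpenCV 4.12 (cv2) and the standard library are available. Lean on these libraries where they do the work, as an engineer would, in place of code of your own. Each camera call takes 0.05 s, during which the arm holds its last target. There are 200 camera calls.

## Task

Some rollers of the packing table's roller track have been fitted the wrong way round: every roller's orange grooved end belongs under the yellow guard on the far side. Move the foam box off the rollers onto the cardboard sheet, unbolt the guard and swing it right back past upright, reverse each wrong roller end for end and seat it fully in the slots again, then shut the guard fully and shoot its bolt fully home with the handle down in its notch. Do not strike the side guide, the photo-eye masts or the taping portal with rollers or arm, and leave the tape roll, marker pen and spanner where they lie.

Things in the scene. Friction and masses are not known exactly. Their poses are not given: they have to be found in the camera images.
- track: fixed roller track of two 8 mm aluminium rails. Origin on the table under its middle; +x across it, away from the robot, along the rollers; +y along it to the robot's left; turned up to 0.12 rad. Rails at x = -100 (near) and +100 mm (far, drive side), y = -175 to 175, tops 87 mm high; low ties (26 mm) between them. The far rail runs on to y = 315 mm and carries the bolt
- slots (a point): point in the track's leftmost slot where a seated roller's middle lies: track x 0, y +127.5, z 75 mm (axes as the track). The other slots are 85, 170 and 255 mm to the right. Slots are open-topped in both rails, 14 mm wide, 24 mm at the mouth, floor 70 mm high. Roller tops stand 92 mm high, 5 mm over the rails; 6 mm end play each way between the rails
- roller_a: conveyor roller, 34 mm diameter steel tube 180 mm long on a 10 mm dark axle 224 mm long, about 0.26 kg, in a slot of the track in every run. Origin mid-length on its axis; its +x runs along the axle to the driven end, the last 40 mm of tube, bright orange with two belt grooves (the other end is plain steel). It may be rolled any way about x
- roller_b: conveyor roller, 34 mm diameter steel tube 180 mm long on a 10 mm dark axle 224 mm long, about 0.26 kg, in a slot of the track in every run. Origin mid-length on its axis; its +x runs along the axle to the driven end, the last 40 mm of tube, bright orange with two belt grooves (the other end is plain steel). It may be rolled any way about x
- roller_c: conveyor roller, 34 mm diameter steel tube 180 mm long on a 10 mm dark axle 224 mm long, about 0.26 kg, in a slot of the track in every run. Origin mid-length on its axis; its +x runs along the axle to the driven end, the last 40 mm of tube, bright orange with two belt grooves (the other end is plain steel). It may be rolled any way about x
- roller_d: conveyor roller, 34 mm diameter steel tube 180 mm long on a 10 mm dark axle 224 mm long, about 0.26 kg, in a slot of the track (the rightmost; either roller_d or roller_e is there). Origin mid-length on its axis; its +x runs along the axle to the driven end, the last 40 mm of tube, bright orange with two belt grooves (the other end is plain steel). It may be rolled any way about x
- roller_e: conveyor roller, 34 mm diameter steel tube 180 mm long on a 10 mm dark axle 224 mm long, about 0.26 kg, in a slot of the track (the rightmost; either roller_d or roller_e is there). Origin mid-length on its axis; its +x runs along the axle to the driven end, the last 40 mm of tube, bright orange with two belt grooves (the other end is plain steel). It may be rolled any way about x
- guard (a joint): yellow belt guard, a plate 70 mm wide, 320 mm long, hinged along the far rail. At 0 rad it lies level, 105 mm high, over the rollers' far 35 mm and keeps them in. It swings up and away from the robot to a stop at 1.8 rad; rollers pass it freely from 1.6 rad. A stiff hinge holds it where it is left (about 5 N at the handle); 0.1 rad of play under the shot bolt
- guard_hinge (a point): fixed point on the guard's hinge line: track x = 125, y = 0, z = 106.5 mm; the hinge line runs along the track's y; axes as the track
- guard_handle (a point): middle of the black bar handle on the guard's upper face (guard shut: 56 mm nearer than the hinge line, 40 mm above it, 115 mm right of guard_hinge); turns with the guard. The bar is 12 mm thick, 70 mm long, parallel to the hinge, 32 mm clear of the plate. With the guard up one finger is between bar and plate, so open only a little to let go
- bolt (a joint): brass rod of the barrel bolt: 0 = shot, its tip in the steel staple at the guard's left end, so the guard cannot rise; 0.040 m = fully drawn to the left (track +y), clear of the guard. About 2 N of friction; stays where left. While the rod is out the staple cannot come down over it
- bolt_handle (a joint): turn of the bolt's handle about its rod: 0 rad = level, pointing to the robot (track -x), down in a notch of the side plate that stops the bolt sliding; 1.57 = upright, stop at 1.7. It clears the plate from about 0.4 rad and drops by its own weight when let go below upright. A second notch holds it at the drawn end (bolt 0.040); the notches are 14 mm wide, the stem 10 mm
- bolt_axis (a point): fixed point on the bolt rod's axis, at the handle's root when the bolt is shot: track x = 95, y = 235, z = 117 mm; the axis runs along the track's y; axes as the track. The guide straps reach 9 mm above the axis; the side plate's top is level with it, 18 mm to the robot's side
- bolt_grip (a point): centre of the red ball knob, 18 mm diameter, on the end of the bolt's handle, 42 mm from the rod's axis; turns and slides with the handle. It turns easily between the fingers if pinched along the track's y. With the handle level only the 30 mm high tape roll is below it
- foam_box: white foam box with a brown band, 60 mm wide (its x), 156 mm long (its y), 60 mm high, about 0.15 kg, origin at the centre of its underside; at the start it stands on the rollers, its length roughly along the track
- cardboard_sheet: cardboard sheet fixed on the table at the left, 200 mm (x) by 240 mm (y), 4 mm thick, origin at the centre of its underside; a 300 mm high stack of foam trays stands 50 mm or more beyond its left edge
- side_guide: fixed white guide bar along the near side of the track at track x = -128 mm, y = -180 to 180 mm, 112 to 140 mm above the table; origin is the track's
- photo_eyes: two slender fixed photo-eye masts on the near rail at track x = -100, y = +165 and -165 mm, 20 by 14 mm, tops 203 mm above the table: a roller turned in place lower than that over an end slot strikes one. Origin is the track's
- tape_portal: blue and grey box-taping machine fixed at the track's right end: bed 300 mm wide, 88 mm high, track y = -310 to -550 mm; on it two columns at x = +-128 mm and a beam, 240 mm high, with a tape roll on top of the middle to 331 mm; origin is the track's
- tape_roll: roll of tape lying flat under the bolt's handle, 80 mm diameter, 30 mm high; bystander
- marker: marker pen, 130 mm, to the left beyond the cardboard sheet; bystander
- spanner: steel spanner lying beyond the track, in front of a carton, a foam tray and a crate (up to 150 mm high); bystander

How it is judged:
By the outcome, as a careful person would: the job done as asked, in the order asked, and still so for the second after the job is handed in, with the robot touching nothing.
Of roller_d, roller_e only 1 to 1 are there at a start; the rules pass over those that are not, and their reading is None.
At some moment in a run one of foam_box, roller_a, roller_b, roller_c, roller_d, roller_e may be knocked a few centimetres aside while the robot is not near it.
Once in a run the grip may slacken for a moment while it holds something.
It also fails if it takes over 210 s, if anything falls off the work surface, if the arm or the gripper's body presses on something with over 40 N, if the wrist force passes 120 N, or if a joint passes its speed limit or range.

## Working session

There is one attempt and no reset: what is moved stays moved. The work goes in short steps, Python scripts to look and compute and a shell command to move; the robot and the scene stay as the last step left them, time stands still between calls to the robot, and variables do not carry over. Pictures are saved under pics/ and viewed, at most 14 in all, crops included, and the job is handed in when it is done.

```bash
ls; mkdir -p pics
python3 - <<'E'
from workcell import ctrl
import cv2,pickle
s=ctrl.get_state();print(s)
d={}
for n in("scene","side","wrist"):
    p=ctrl.snapshot(n);d[n]=p
    cv2.imwrite(f"pics/{n}0.png",p["img"][:,:,::-1]);print(n,{k:v for k,v in p.items() if k!="img"})
d["s"]=s
pickle.dump(d,open("d0.pkl","wb"))
E
```

```text
jog.py
pics
workcell.py
{'time': 0.0, 'qpos': array([60.18254399, 24.93734503,  1.43045041, 90.18914724, -0.6672986 ,
       64.9753369 , -4.30370584]), 'qvel': array([ 0.03619272,  0.05141682, -0.02115169, -0.04105272, -0.06176516,
        0.05084185, -0.02860252]), 'effort': array([ 2.52898280e-05, -6.70470786e+01,  1.02502294e+00, -3.16214669e+01,
        1.56753411e-02,  1.23964122e-02,  3.67673329e-05]), 'tool_pos': array([ 253.35488667, -570.77615482,  230.51590045]), 'ee_rot': array([[ 9.14017979e-01,  4.05672976e-01, -7.54856716e-04],
       [ 4.05673666e-01, -9.14016839e-01,  1.44721598e-03],
       [-1.02855335e-04, -1.62900692e-03, -9.99998668e-01]]), 'ft_force': array([ 0.52785533, -0.28121583, -0.53900104]), 'wrist_torque': array([-0.00343445,  0.00639589,  0.00451223]), 'grip_force': 0.0, 'finger_gap': 1.0017682194738824}
scene {'mtx': array([[561.41970698,   0.        , 310.18824836],
       [  0.        , 561.41970698, 239.6069883 ],
       [  0.        ,   0.        ,   1.        ]]), 'rvec': array([ 1.3706
[... 198 characters left out ...]
9.06121402],
       [  0.        ,   0.        ,   1.        ]]), 'rvec': array([ 0.91966972, -2.26295035,  1.25333613]), 'tvec': array([479.76593756, 268.74042941, 729.14257832])}
wrist {'mtx': array([[364.62082979,   0.        , 324.40768545],
       [  0.        , 364.62082979, 244.13948053],
       [  0.        ,   0.        ,   1.        ]]), 'mount': array([[ 1.69814539e-04, -9.48238564e-01, -3.17558808e-01,
         8.20840952e+01],
       [ 9.99999844e-01,  3.30034487e-04, -4.50741443e-04,
        -4.36407052e-01],
       [ 5.32215777e-04, -3.17558682e-01,  9.48238472e-01,
        -1.41726826e+02],
       [ 0.00000000e+00,  0.00000000e+00,  0.00000000e+00,
         1.00000000e+00]])}
```
Tool's 4th dims: "mount: camera to tool coordinates whose axes are the flange's". Assume same as ee_rot.

View pics/scene0.png

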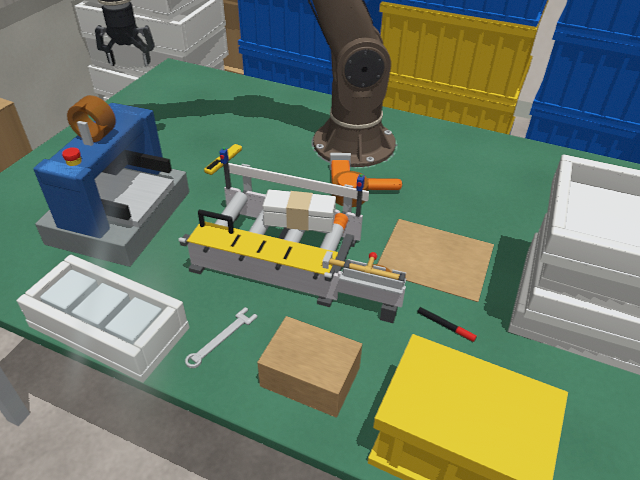

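View pics/side0.png

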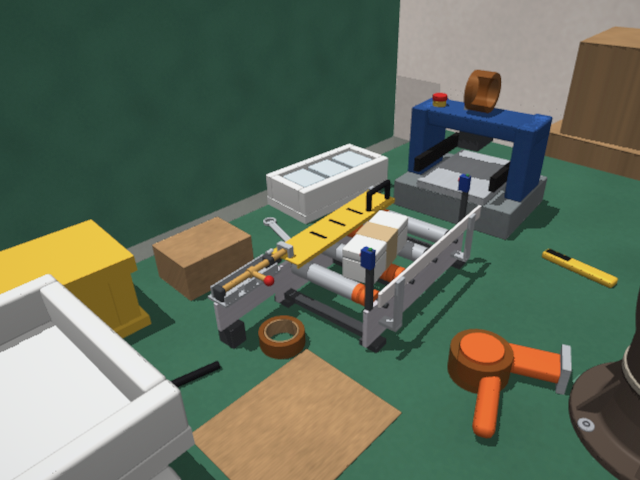

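Create h.py:
```python
import numpy as np,cv2,pickle
from scipy.spatial.transform import Rotation as R
def cam(p,s=None):
    if "rvec" in p:
        M=cv2.Rodrigues(np.array(p["rvec"]))[0];return p["mtx"],M.T,-M.T@p["tvec"]
    T=p["mount"];E=s["ee_rot"];return p["mtx"],E@T[:3,:3],E@T[:3,3]+s["tool_pos"]
def ray(p,uv,s=None):
    K,Rm,c=cam(p,s);d=Rm@np.linalg.inv(K)@np.array([*uv,1.]);return c,d/np.linalg.norm(d)
def onplane(p,uv,z,s=None):
    c,d=ray(p,uv,s);return c+d*(z-c[2])/d[2]
def tri(*rs):
    A=np.zeros((3,3));b=np.zeros(3)
    for c,d in rs:
        P=np.eye(3)-np.outer(d,d);A+=P;b+=P@c
    x=np.linalg.solve(A,b);return x,[round(float(np.linalg.norm((np.eye(3)-np.outer(d,d))@(x-c))),1) for c,d in rs]
def proj(p,X,s=None):
    K,Rm,c=cam(p,s);q=K@Rm.T@(np.array(X,float)-c);return q[:2]/q[2]
def blobs(img,lo,hi,amin=20,roi=None):
    h=cv2.cvtColor(img,cv2.COLOR_RGB2HSV);m=cv2.inRange(h,np.array(lo),np.array(hi))
    if roi:
        k=np.zeros_like(m);x0,y0,x1,y1=roi;k[y0:y1,x0:x1]=255;m&=k
    n,l,st,ce=cv2.connectedComponentsWithStats(m)
    o=[(int(st[i,4]),ce[i].round(1).tolist(),st[i,:4].tolist()) for i in range(1,n) if st[i,4]>=amin]
    return sorted(o,reverse=True),m
```

Run:
```python
from h import *
d=pickle.load(open("d0.pkl","rb"))
for n,roi in(("scene",(180,130,420,320)),("side",(200,150,500,350))):
    im=d[n]["img"]
    for nm,lo,hi in(("blue",(105,120,40),(125,255,255)),("red",(0,170,100),(4,255,255)),("yel",(22,150,120),(32,255,255)),("org",(5,180,120),(16,255,255)),("brass",(15,90,90),(24,190,255)),("white",(0,0,200),(180,25,255))):
        print(n,nm,blobs(im,lo,hi,15,roi)[0][:6])
```

```text
scene blue [(81, [223.8, 156.0], [220, 149, 8, 15]), (64, [360.0, 182.8], [357, 176, 7, 15])]
scene red [(35, [372.6, 254.8], [369, 252, 8, 7])]
scene yel [(3152, [261.4, 247.0], [187, 222, 151, 52]), (124, [233.6, 150.0], [228, 144, 14, 15]), (95, [213.3, 168.2], [204, 162, 19, 12])]
scene org [(529, [342.8, 173.2], [332, 160, 28, 28]), (366, [382.4, 183.4], [363, 177, 39, 12]), (137, [340.8, 219.2], [334, 213, 14, 15])]
scene brass [(2130, [398.3, 253.7], [349, 219, 71, 65]), (103, [336.0, 261.4], [329, 252, 16, 17]), (23, [288.6, 318.3], [284, 317, 11, 3]), (21, [386.0, 178.0], [376, 178, 21, 1])]
scene white [(416, [275.2, 198.0], [247, 190, 44, 18]), (407, [321.9, 203.1], [309, 194, 27, 19]), (183, [292.5, 176.2], [229, 163, 127, 27]), (126, [369.2, 283.5], [340, 275, 62, 17]), (108, [233.3, 203.6], [224, 192, 19, 23]), (99, [331.9, 236.8], [325, 224, 14, 26])]
side blue [(266, [419.3, 161.1], [409, 150, 33, 24]), (263, [367.4, 258.4], [361, 247, 14, 23]), (168, [464.1, 182.8], [459, 174, 12, 19])]
side red [(67, [268.5, 280.0], [264, 276, 10, 9])]
side yel [(2455, [333.2, 226.8], [282, 191, 113, 75]), (16, [274.6, 250.5], [272, 248, 5, 6])]
side org [(648, [479.2, 341.2], [458, 331, 42, 19]), (270, [278.3, 333.2], [259, 316, 45, 30]), (189, [358.9, 293.0], [352, 284, 13, 20]), (168, [392.7, 271.0], [383, 264, 21, 16]), (28, [374.8, 292.4], [373, 290, 6, 7]), (27, [355.7, 229.8], [352, 225, 10, 10])]
side brass [(2940, [331.6, 228.4], [271, 190, 124, 79]), (1263, [218.3, 236.7], [200, 217, 51, 44]), (424, [247.5, 274.5], [222, 259, 47, 32]), (295, [280.7, 327.1], [264, 319, 35, 23]), (29, [456.3, 336.1], [450, 330, 17, 17])]
side white [(1973, [324.4, 169.7], [267, 150, 120, 43]), (491, [426.7, 240.9], [379, 206, 102, 89]), (481, [362.2, 243.9], [338, 234, 48, 20]), (417, [388.6, 218.9], [370, 211, 38, 17]), (302, [332.4, 276.5], [310, 265, 46, 24]), (63, [282.0, 233.4], [274, 223, 16, 18])]
```

Run:
```python
import cv2,numpy as np
a=cv2.imread("pics/scene0.png")[140:320,170:420];b=cv2.imread("pics/side0.png")[170:360,200:500]
a=cv2.resize(a,(800,576))[:290*2,:];cv2.imwrite("pics/c1.png",a)
cv2.imwrite("pics/c2.png",cv2.resize(b,(800,507)))
```

```text
(no output)
```

View pics/c1.png

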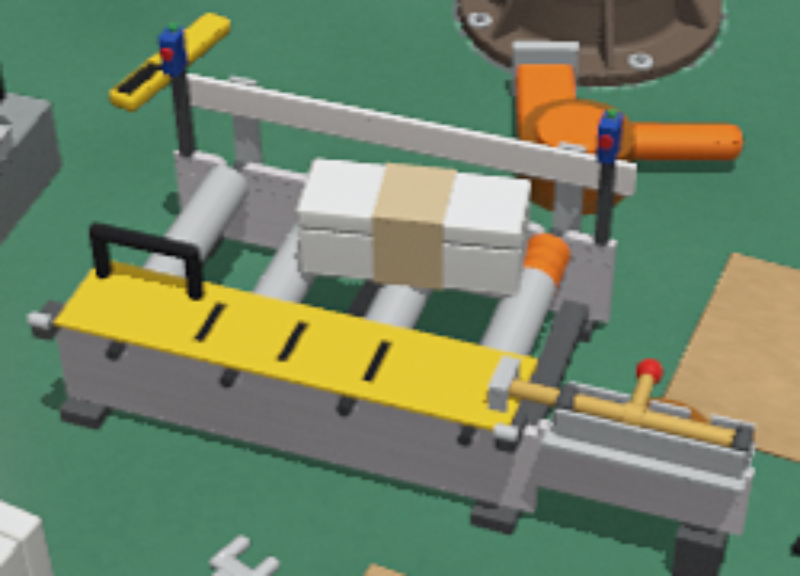

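View pics/c2.png

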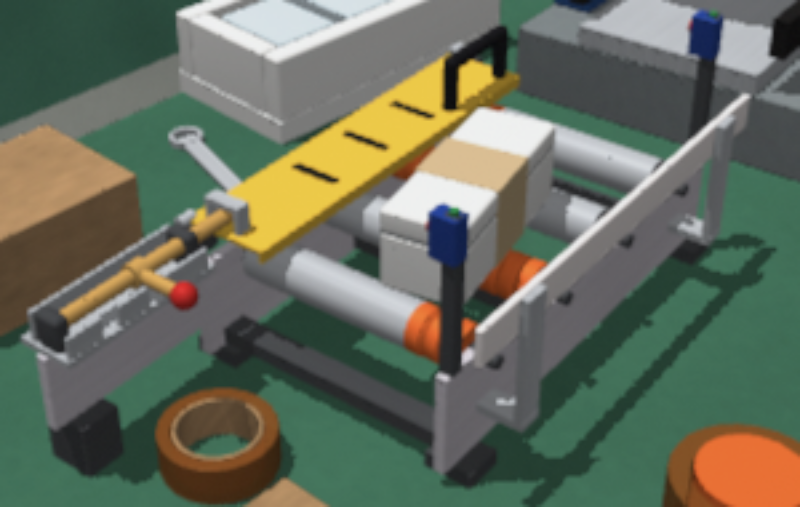

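Run:
```python
from h import *
d=pickle.load(open("d0.pkl","rb"));S,D=d["scene"],d["side"]
L=tri(ray(S,(360,182.8)),ray(D,(367.4,258.4)));Rr=tri(ray(S,(223.8,156)),ray(D,(464.1,182.8)));K=tri(ray(S,(372.6,254.8)),ray(D,(268.5,280)))
print("mastL",L,"mastR",Rr,"knob",K)
v=L[0]-Rr[0];yaw=np.arctan2(-v[0],v[1]);print("yaw",yaw,"len",np.linalg.norm(v[:2]))
c,s=np.cos(yaw),np.sin(yaw);Rz=np.array([[c,-s],[s,c]])
for P,t in((L[0],(-100,165)),(Rr[0],(-100,-165)),(K[0],(95-42,235))): print("origin",P[:2]-Rz@np.array(t))
# guard corners contour
for n in("scene","side"):
    im=d[n]["img"];roi={"scene":(180,215,345,320),"side":(275,185,400,270)}[n]
    b,m=blobs(im,(20,150,100),(34,255,255),15,roi)
    cs=max(cv2.findContours(m,0,2)[0],key=cv2.contourArea);q=cv2.approxPolyDP(cs,4,True)[:,0]
    print(n,[(p.tolist(),onplane(d[n],p,108).round(0).tolist()) for p in q])
# cardboard in scene
b,m=blobs(S["img"],(8,50,90),(22,190,255),15,(378,215,500,300))
cs=max(cv2.findContours(m,0,2)[0],key=cv2.contourArea);q=cv2.approxPolyDP(cs,4,True)[:,0]
print([(p.tolist(),onplane(S,p,4).round(0).tolist()) for p in q])
```

```text
mastL (array([413.24161188, 163.18404378, 181.70385965]), [0.3, 0.3]) mastR (array([ 449.09776711, -165.17034615,  181.55147212]), [1.3, 1.3]) knob (array([553.1538373 , 249.08778693, 117.53010957]), [0.2, 0.2])
yaw 0.10876858862748634 len 330.30632638888795
origin [530.56211564  10.01453181]
origin [530.59536867   9.71001564]
origin [525.97728793   9.72313799]
scene [([187, 240], [669.0, -134.0, 108.0]), ([318, 273], [640.0, 163.0, 108.0]), ([329, 272], [628.0, 182.0, 108.0]), ([333, 263], [601.0, 180.0, 108.0]), ([328, 269], [621.0, 177.0, 108.0]), ([321, 267], [622.0, 162.0, 108.0]), ([325, 251], [575.0, 151.0, 108.0]), ([332, 251], [569.0, 164.0, 108.0]), ([334, 259], [589.0, 177.0, 108.0]), ([337, 254], [573.0, 177.0, 108.0]), ([235, 228], [591.0, -59.0, 108.0]), ([230, 234], [613.0, -59.0, 108.0]), ([227, 227], [596.0, -77.0, 108.0]), ([208, 222], [599.0, -124.0, 108.0]), ([199, 224], [613.0, -139.0, 108.0])]
side [([394, 198], [597.0, -141.0, 108.0]), ([387, 200], [602.0, -123.0, 108.0]), ([376, 192], [645.0, -137.0, 108.0]), ([372, 210], [597.0, -67.0, 108.0]), ([367, 211], [602.0, -56.0, 108.0]), ([365, 192], [663.0, -121.0, 108.0]), ([287, 241], [635.0, 136.0, 108.0]), ([294, 256], [587.0, 162.0, 108.0]), ([281, 257], [602.0, 180.0, 108.0]), ([299, 267], [554.0, 180.0, 108.0])]
[([399, 219], [289.0, 234.0, 4.0]), ([378, 261], [454.0, 236.0, 4.0]), ([389, 270], [471.0, 269.0, 4.0]), ([378, 269], [479.0, 245.0, 4.0]), ([378, 274], [494.0, 250.0, 4.0]), ([397, 279], [491.0, 295.0, 4.0]), ([399, 274], [474.0, 294.0, 4.0]), ([391, 271], [472.0, 274.0, 4.0]), ([406, 272], [461.0, 307.0, 4.0]), ([406, 280], [485.0, 314.0, 4.0]), ([478, 299], [474.0, 475.0, 4.0]), ([493, 244], [282.0, 470.0, 4.0])]
```

```bash
cat >> h.py <<'E'
def st():
    from workcell import ctrl
    return ctrl.get_state()
def head(s): return np.degrees(np.arctan2(s["ee_rot"][1,0],s["ee_rot"][0,0]))
def need(pos,hd,s=None,tilt=None):
    """shift and turn in present tool axes to reach vertical-down pose"""
    s=s or st();E=s["ee_rot"];h=np.radians(hd);c,q=np.cos(h),np.sin(h)
    T=np.array([[c,q,0],[q,-c,0],[0,0,-1.]])
    print("pos",s["tool_pos"].round(1),"rv",R.from_matrix(E.T@T).as_rotvec(degrees=True).round(2),"d",(E.T@(np.array(pos)-s["tool_pos"])).round(1),"gap",round(s["finger_gap"],2),"F",s["ft_force"].round(1),"t",round(s["time"],2))
O=np.array([526.5,9.8]);YAW=0.1088
def w(x,y,z):
    c,s=np.cos(YAW),np.sin(YAW);return np.array([O[0]+c*x-s*y,O[1]+s*x+c*y,z])
def t(P):
    c,s=np.cos(YAW),np.sin(YAW);a,b=P[0]-O[0],P[1]-O[1];return np.array([c*a+s*b,-s*a+c*b,P[2]])
E
python3 jog.py '[{"wz": -35,"tz": -190,"aperture": 1},{"wz": -35,"tz": -190,"aperture": 1},{"wz": -35,"tz": -190,"aperture": 1},{"wz": -35,"tz": -190,"aperture": 1},{"wz": -35,"tz": -190,"aperture": 1}]'
python3 -c "
from h import *;need([430,-60,420],96.2)"
```

```text
time: 0.57
tool_pos: [253.7, -571.7, 426.4]
ee_rot: [[0.511, 0.86, 0.003], [0.86, -0.511, -0.005], [-0.003, 0.005, -1.0]]
ft_force: [1.0, -0.4, -0.1]
finger_gap: 1.001
grip_force: 0.0
pos [ 253.7 -571.7  426.4] rv [  0.2    0.24 -36.91] d [ 530.  -109.8    4.5] gap 1.0 F [ 1.  -0.4 -0.1] t 0.57
```

```bash
python3 jog.py '[{"tx": 204,"ty": -42,"aperture": 1},{"tx": 204,"ty": -42,"aperture": 1},{"tx": 204,"ty": -42,"aperture": 1},{"tx": 204,"ty": -42,"aperture": 1},{"tx": 204,"ty": -42,"aperture": 1}]' >/dev/null
python3 jog.py '[{"tx": 204,"ty": -42,"aperture": 1},{"tx": 204,"ty": -42,"aperture": 1},{"tx": 204,"ty": -42,"aperture": 1},{"tx": 204,"ty": -42,"aperture": 1},{"tx": 204,"ty": -42,"aperture": 1}]' >/dev/null
python3 jog.py '[{"wz": -36.9,"tx": 122,"ty": -26,"aperture": 1},{"wz": -36.9,"tx": 122,"ty": -26,"aperture": 1},{"wz": -36.9,"tx": 122,"ty": -26,"aperture": 1},{"wz": -36.9,"tx": 122,"ty": -26,"aperture": 1},{"wz": -36.9,"tx": 122,"ty": -26,"aperture": 1}]' >/dev/null
python3 jog.py '[{"aperture": 1},{"aperture": 1}]'
python3 - <<'E'
from h import *
from workcell import ctrl
need([430,-60,420],96.2)
s=ctrl.get_state();p=ctrl.snapshot("wrist");print(s["qpos"].round(1))
pickle.dump((s,p),open("w1.pkl","wb"));cv2.imwrite("pics/w1.png",p["img"][:,:,::-1])
E
```

```text
time: 1.98
tool_pos: [432.7, -60.7, 421.1]
ee_rot: [[-0.078, 0.997, -0.0], [0.997, 0.078, -0.0], [-0.0, -0.0, -1.0]]
ft_force: [-0.3, -0.1, -0.3]
finger_gap: 0.998
grip_force: 0.0
pos [432.7 -60.7 421.1] rv [-0.02  0.   -1.7 ] d [ 0.9 -2.6  1.1] gap 1.0 F [-0.3 -0.1 -0.3] t 1.98
[ 30.7   3.1 -31.   92.9   1.6  84.5   4.1]
```

View pics/w1.png

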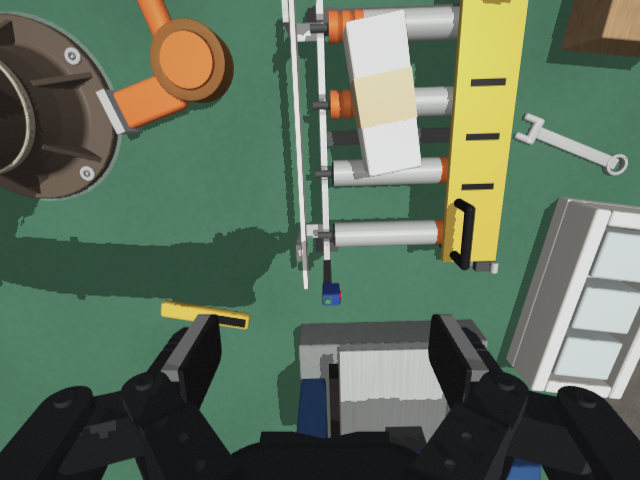

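```bash
python3 jog.py '[{"wz": -1.7,"tx": 110,"aperture": 1},{"wz": -1.7,"tx": 110,"aperture": 1},{"wz": -1.7,"tx": 110,"aperture": 1},{"wz": -1.7,"tx": 110,"aperture": 1},{"wz": -1.7,"tx": 110,"aperture": 1}]' >/dev/null
python3 - <<'E'
from h import *
from workcell import ctrl
s=ctrl.get_state();p=ctrl.snapshot("wrist")
need([430,50,420],96.2)
pickle.dump((s,p),open("w2.pkl","wb"));cv2.imwrite("pics/w2.png",p["img"][:,:,::-1])
E
```

```text
pos [423.7  48.7 421.3] rv [-0.    0.03  0.08] d [0.6 6.4 1.3] gap 1.0 F [-0.4  0.2 -0.4] t 2.5
```

View pics/w2.png

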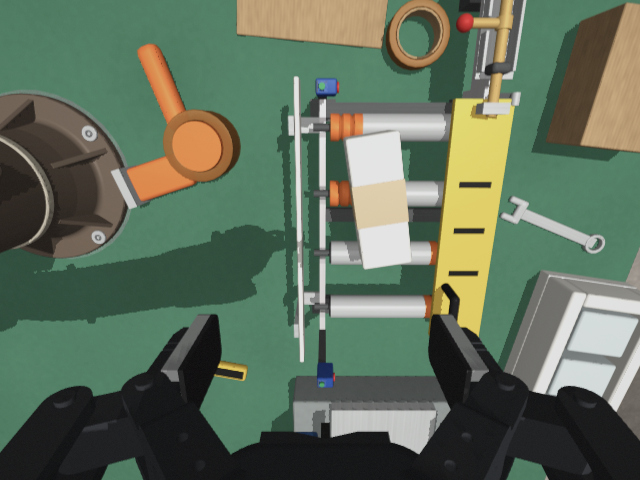

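Run:
```python
from h import *
s1,p1=pickle.load(open("w1.pkl","rb"));s2,p2=pickle.load(open("w2.pkl","rb"));d=pickle.load(open("d0.pkl","rb"))
f=lambda a,b:tri(ray(p1,a,s1),ray(p2,b,s2))
def box(p,roi):
    h=cv2.cvtColor(p["img"],cv2.COLOR_RGB2HSV);m=cv2.inRange(h,(0,0,205),(180,30,255))|cv2.inRange(h,(12,40,190),(28,110,255))
    k=np.zeros_like(m);k[roi[1]:roi[3],roi[0]:roi[2]]=255;m&=k;m=cv2.morphologyEx(m,cv2.MORPH_OPEN,np.ones((15,15)))
    c=max(cv2.findContours(m,0,2)[0],key=cv2.contourArea);r=cv2.minAreaRect(c);return r
r1=box(p1,(335,0,435,185));r2=box(p2,(335,115,430,280));print(r1,r2)
print("box top c",f(r1[0],r2[0]))
def srt(r):
    b=cv2.boxPoints(r);b=b[np.argsort(b[:,1])];return np.vstack([b[:2][np.argsort(b[:2,0])],b[2:][np.argsort(b[2:,0])]])
for a,b in zip(srt(r1),srt(r2)):print(a,b,*f(a,b))
print("hand",[f(a,b) for a,b in zip([(344,22),(404,10),(420,165),(365,176)],[(346,142),(397,130),(411,262),(363,269)])])
for n,lo,hi in(("blue",(105,120,40),(125,255,255)),("org",(5,180,120),(16,255,255)),("red",(0,170,100),(4,255,255)),):
    print(n,[(b[0],b[1],b[2]) for b in blobs(p1["img"],lo,hi,15,(280,0,520,310))[0]],[(b[0],b[1],b[2]) for b in blobs(p2["img"],lo,hi,15,(280,0,520,390))[0]])
```

```text
((384.9254455566406, 92.6393051147461), (157.6807098388672, 58.49208450317383), 82.61395263671875) ((379.7551574707031, 199.75411987304688), (131.70590209960938, 53.263553619384766), 83.54118347167969)
box top c (array([486.79693559,  55.44459158, 151.92442404]), [0.1, 0.1])
[345.7868    18.212822] [345.88467 137.31494] [439.35975755 119.16152049 154.39515013] [0.1, 0.1]
[403.79358   10.693428] [398.81015 131.32336] [496.06272193 131.58227887 148.23643121] [0.1, 0.1]
[366.0573  174.58517] [360.70016 268.18488] [476.96671154 -30.24831012 152.47603574] [0.1, 0.1]
[424.0641 167.0658] [413.62564 262.1933 ] [541.4813818  -17.56809055 146.397244  ] [0.2, 0.2]
hand [(array([438.74418193, 114.49844922, 160.55676058]), [0.9, 0.9]), (array([495.54433639, 132.81642564, 145.33982613]), [1.2, 1.2]), (array([535.23357193, -14.92270119, 154.1157034 ]), [0.5, 0.5]), (array([478.15109345, -31.83870758, 150.88177238]), [2.1, 2.1])]
blue [(297, [331.5, 292.4], [323, 283, 17, 22])] [(344, [325.2, 374.0], [317, 363, 16, 25]), (288, [327.4, 87.3], [316, 78, 21, 19])]
org [(298, [344.1, 103.9], [331, 90, 23, 28]), (127, [444.4, 169.0], [441, 158, 7, 24]), (113, [439.7, 230.8], [436, 221, 8, 22]), (97, [336.2, 35.8], [329, 25, 14, 17]), (17, [352.9, 14.4], [350, 11, 5, 8])] [(232, [343.0, 192.6], [330, 181, 21, 24]), (105, [433.6, 251.9], [430, 242, 8, 22]), (93, [427.9, 305.5], [424, 296, 8, 21]), (39, [337.7, 136.4], [331, 131, 12, 9])]
red [] [(212, [464.8, 22.3], [457, 14, 16, 18])]
```

```bash
python3 -c "
from h import *;need([487,51,108],105.5)"
```

```text
pos [423.7  48.7 421.3] rv [-0.01  0.03 -9.22] d [ -4.4  63.1 313.3] gap 1.0 F [-0.4  0.2 -0.4] t 2.5
```

```bash
python3 jog.py '[{"wz": -9.2,"tx": -4,"ty": 63,"tz": 100,"aperture": 1},{"wz": -9.2,"tx": -4,"ty": 63,"tz": 150,"aperture": 1},{"wz": -9.2,"tx": -4,"ty": 63,"tz": 170,"aperture": 1},{"wz": -9.2,"tx": -4,"ty": 63,"tz": 170,"aperture": 1},{"wz": -9.2,"tx": -4,"ty": 63,"tz": 170,"aperture": 1}]' >/dev/null
python3 jog.py '[{"tz": 40,"aperture": 1},{"tz": 80,"aperture": 1},{"tz": 80,"aperture": 1},{"tz": 80,"aperture": 1}]'
python3 -c "
from h import *
from workcell import ctrl
need([487,51,108],105.5)
s=ctrl.get_state();p=ctrl.snapshot('wrist');pickle.dump((s,p),open('w3.pkl','wb'));cv2.imwrite('pics/w3.png',p['img'][:,:,::-1])
"
```

```text
time: 3.25
tool_pos: [485.7, 50.5, 170.3]
ee_rot: [[-0.267, 0.964, -0.005], [0.964, 0.267, -0.001], [0.001, -0.005, -1.0]]
ft_force: [0.7, 0.9, 0.8]
finger_gap: 1.001
grip_force: 0.0
pos [485.7  50.5 170.3] rv [-0.27 -0.03 -0.03] d [ 0.1  1.7 62.3] gap 1.0 F [0.7 0.9 0.8] t 3.25
```

View pics/w3.png

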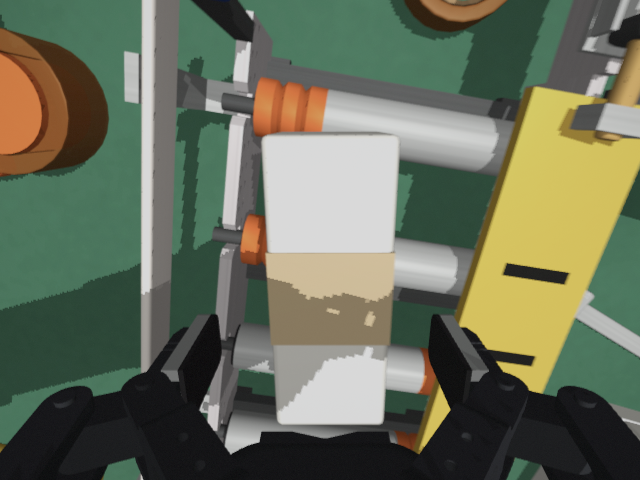

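```bash
python3 jog.py '[{"ty": 2,"tz": 41,"aperture": 1},{"ty": 2,"tz": 62,"aperture": 1},{"ty": 2,"tz": 62,"aperture": 1},{"ty": 2,"tz": 62,"aperture": 0},{"ty": 2,"tz": 62,"aperture": 0}]' >/dev/null
python3 jog.py '[{"aperture": 0},{"aperture": 0},{"aperture": 0},{"aperture": 0},{"aperture": 0}]' 
python3 jog.py '[{"tz": -41,"aperture": 0},{"tz": -82,"aperture": 0},{"tz": -124,"aperture": 0},{"tz": -140,"aperture": 0},{"tz": -140,"aperture": 0}]' 
python3 -c "
from h import *
need([381,352,94],105.5)"
```

```text
time: 4.13
tool_pos: [490.5, 53.0, 112.0]
ee_rot: [[-0.269, 0.963, 0.004], [0.963, 0.269, 0.0], [-0.001, 0.004, -1.0]]
ft_force: [-1.0, 0.1, 6.5]
finger_gap: 0.695
grip_force: 62.8
time: 4.55
tool_pos: [491.6, 53.9, 255.9]
ee_rot: [[-0.27, 0.963, 0.011], [0.963, 0.27, 0.001], [-0.002, 0.01, -1.0]]
ft_force: [1.1, 0.4, -1.2]
finger_gap: 0.694
grip_force: 66.1
pos [491.6  53.9 255.9] rv [0.6  0.13 0.14] d [317.2 -27.8 160.9] gap 0.69 F [ 1.1  0.4 -1.2] t 4.55
```

```bash
python3 jog.py '[{"tx": 41,"ty": -4,"aperture": 0},{"tx": 82,"ty": -7,"aperture": 0},{"tx": 123,"ty": -11,"aperture": 0},{"tx": 164,"ty": -14,"aperture": 0},{"tx": 205,"ty": -18,"aperture": 0}]' >/dev/null
python3 jog.py '[{"wz": 7,"tx": 41,"ty": -4,"aperture": 0},{"wz": 13,"tx": 82,"ty": -7,"aperture": 0},{"wz": 13,"tx": 112,"ty": -10,"aperture": 0},{"wz": 13,"tx": 112,"ty": -10,"tz": 40,"aperture": 0},{"wz": 13,"tx": 112,"ty": -10,"tz": 80,"aperture": 0}]' 
python3 -c "
from h import *
need([381,352,26],92)"
```

```text
time: 5.38
tool_pos: [375.6, 354.9, 171.0]
ee_rot: [[-0.051, 0.999, 0.004], [0.999, 0.051, 0.006], [0.006, 0.005, -1.0]]
ft_force: [1.7, -0.6, -2.2]
finger_gap: 0.694
grip_force: 66.2
pos [375.6 354.9 171. ] rv [ 0.26 -0.32  0.91] d [ -4.    4.6 145. ] gap 0.69 F [ 1.7 -0.6 -2.2] t 5.38
```

```bash
python3 jog.py '[{"wz": 0.9,"tx": -4,"ty": 5,"tz": 40,"aperture": 0},{"wz": 0.9,"tx": -4,"ty": 5,"tz": 80,"aperture": 0},{"wz": 0.9,"tx": -4,"ty": 5,"tz": 110,"aperture": 0},{"wz": 0.9,"tx": -4,"ty": 5,"tz": 125,"aperture": 0},{"wz": 0.9,"tx": -4,"ty": 5,"tz": 125,"aperture": 0}]' >/dev/null
python3 jog.py '[{"aperture": 0},{"tz": 6,"aperture": 0},{"tz": 12,"aperture": 0},{"tz": 17,"aperture": 0},{"tz": 17,"aperture": 0}]' 
python3 -c "
from h import *
need([381,352,26],92)"
```

```text
time: 6.22
tool_pos: [381.6, 346.4, 27.0]
ee_rot: [[-0.03, 1.0, 0.0], [1.0, 0.03, -0.0], [-0.0, 0.0, -1.0]]
ft_force: [-0.0, 0.1, -2.6]
finger_gap: 0.692
grip_force: 66.1
pos [381.6 346.4  27. ] rv [ 0.01  0.02 -0.28] d [ 5.6 -0.4  1. ] gap 0.69 F [-0.   0.1 -2.6] t 6.22
```

```bash
python3 jog.py '[{"tz": 2,"aperture": 0},{"tz": 3,"aperture": 0},{"tz": 3,"aperture": 0}]' 
python3 jog.py '[{"tz": 2,"aperture": 0},{"tz": 3,"aperture": 0},{"tz": 3,"aperture": 0}]' | sed -n 2,4p
```

```text
time: 6.47
tool_pos: [381.6, 346.8, 24.4]
ee_rot: [[-0.03, 1.0, 0.0], [1.0, 0.03, 0.0], [0.0, 0.0, -1.0]]
ft_force: [-0.3, -0.4, -2.1]
finger_gap: 0.692
grip_force: 66.0
tool_pos: [381.6, 346.8, 24.2]
ee_rot: [[-0.031, 1.0, 0.003], [1.0, 0.031, -0.001], [-0.001, 0.003, -1.0]]
ft_force: [-8.9, -12.3, 45.3]
```

```bash
python3 jog.py '[{"tz": -4,"aperture": 0},{"tz": -4,"aperture": 1},{"tz": -4,"aperture": 1},{"tz": -4,"aperture": 1},{"tz": -4,"aperture": 1}]' >/dev/null
python3 jog.py '[{"tz": -40,"aperture": 1},{"tz": -80,"aperture": 1},{"tz": -120,"aperture": 1},{"tz": -160,"aperture": 1},{"tz": -200,"aperture": 1}]'
python3 - <<'E'
from h import *
s2,p2=pickle.load(open("w2.pkl","rb"));d=pickle.load(open("d0.pkl","rb"))
print("knob",tri(ray(p2,(464.8,22.3),s2),ray(d["scene"],(372.6,254.8)),ray(d["side"],(268.5,280))),w(53,235,117))
print(onplane(p2,(464.8,22.3),117,s2))
s1,p1=pickle.load(open("w1.pkl","rb"))
print("mastR",tri(ray(p1,(331.5,292.4),s1),ray(p2,(325.2,374),s2)),w(-100,-165,180),"mastL",onplane(p2,(327.4,87.3),190,s2),w(-100,165,180))
# snapshot of state
from workcell import ctrl
p=ctrl.snapshot("scene");pickle.dump(p,open("sc1.pkl","wb"));cv2.imwrite("pics/sc1.png",p["img"][:,:,::-1])
need([490,250,220],6.2)
E
```

```text
time: 7.55
tool_pos: [380.9, 346.5, 226.9]
ee_rot: [[-0.031, 1.0, -0.001], [1.0, 0.031, -0.0], [-0.0, -0.001, -1.0]]
ft_force: [2.1, 0.7, -0.5]
finger_gap: 1.001
grip_force: 0.0
knob (array([552.88042599, 249.25275719, 117.54480813]), [0.4, 0.4, 0.2]) [553.66903059 249.16550248 117.        ]
[552.7718288  249.61905214 117.        ]
mastR (array([ 448.5543121 , -161.11527569,  186.80089893]), [0.2, 0.2]) [ 445.00789171 -165.08292166  180.        ] mastL [413.87659203 163.24568809 190.        ] [409.17468504 162.9658267  180.        ]
pos [382.9 349.8 234.4] rv [ 4.000e-02 -5.900e-01  8.559e+01] d [-103.2  103.8   14.5] gap 1.0 F [1.2 3.4 6. ] t 7.6
```

```bash
python3 jog.py '[{"wz": 7,"tx": -20,"ty": 35,"aperture": 0.5},{"wz": 14,"tx": -40,"ty": 70,"aperture": 0.5},{"wz": 21,"tx": -60,"ty": 100,"aperture": 0.5},{"wz": 28,"tx": -80,"ty": 135,"aperture": 0.5},{"wz": 35,"tx": -98,"ty": 165,"aperture": 0.5}]' >/dev/null
python3 jog.py '[{"wz": 7,"aperture": 0.5},{"wz": 14,"aperture": 0.5},{"wz": 21,"aperture": 0.5},{"wz": 28,"aperture": 0.5},{"wz": 35,"aperture": 0.5}]' >/dev/null
python3 jog.py '[{"wz": 7,"aperture": 0.5},{"wz": 14,"aperture": 0.5},{"wz": 15.6,"aperture": 0.5},{"wz": 15.6,"aperture": 0.5}]' 
python3 -c "
from h import *
need([552.9,249.3,98.5],6.2)"
```

```text
time: 8.77
tool_pos: [549.2, 253.8, 224.7]
ee_rot: [[0.994, 0.106, -0.001], [0.106, -0.994, -0.001], [-0.001, 0.001, -1.0]]
ft_force: [0.3, -0.1, 0.2]
finger_gap: 0.498
grip_force: 0.0
pos [549.2 253.8 224.7] rv [ 0.03  0.04 -0.12] d [  3.3   4.8 126.2] gap 0.5 F [ 0.3 -0.1  0.2] t 8.77
```

```bash
python3 jog.py '[{"tx": 3,"ty": 4,"tz": 20,"aperture": 0.5},{"tx": 3,"ty": 5,"tz": 40,"aperture": 0.5},{"tx": 3,"ty": 5,"tz": 60,"aperture": 0.5},{"tx": 3,"ty": 5,"tz": 70,"aperture": 0.5},{"tx": 3,"ty": 5,"tz": 70,"aperture": 0.5}]' >/dev/null
python3 - <<'E'
from h import *
from workcell import ctrl
s=ctrl.get_state();p=ctrl.snapshot("wrist");b=blobs(p["img"],(0,170,80),(5,255,255),40)[0][:3];print(b)
for q in b: print(onplane(p,q[1],117.5,s).round(1))
need([552.9,249.3,98.5],6.2);cv2.imwrite("pics/w4.png",p["img"][:,:,::-1])
E
```

```text
[(983, [33.9, 160.0], [6, 145, 61, 33]), (678, [322.9, 282.8], [307, 269, 33, 29])]
[600.9 392.6 117.5]
[552.3 249.7 117.5]
pos [552.3 248.8 154.3] rv [0.04 0.13 0.  ] d [ 0.8 -0.4 55.8] gap 0.5 F [1.3 0.7 0.2] t 9.23
```

```bash
python3 jog.py '[{"tz": 28,"aperture": 0.5},{"tz": 50,"aperture": 0.5},{"tz": 55,"aperture": 0.5},{"tz": 55,"aperture": 0},{"tz": 55,"aperture": 0}]' >/dev/null
python3 jog.py '[{"aperture": 0},{"aperture": 0},{"aperture": 0},{"aperture": 0}]'
python3 jog.py '[{"tx": 0.5,"tz": -6,"aperture": 0},{"tx": 2,"tz": -12,"aperture": 0},{"tx": 4.5,"tz": -18,"aperture": 0},{"tx": 8,"tz": -24.5,"aperture": 0},{"tx": 8,"tz": -24.5,"aperture": 0}]'
```

```text
time: 9.98
tool_pos: [553.7, 249.7, 101.7]
ee_rot: [[0.994, 0.107, 0.002], [0.107, -0.994, 0.001], [0.002, -0.001, -1.0]]
ft_force: [-0.2, 0.6, 6.8]
finger_gap: 0.167
grip_force: 58.9
time: 10.4
tool_pos: [561.4, 250.2, 126.2]
ee_rot: [[0.994, 0.107, 0.001], [0.107, -0.994, 0.0], [0.001, -0.0, -1.0]]
ft_force: [-2.1, -0.5, -0.1]
finger_gap: 0.173
grip_force: 44.9
```

```bash
python3 jog.py '[{"ty": -10,"aperture": 0},{"ty": -20,"aperture": 0},{"ty": -30,"aperture": 0},{"ty": -41,"aperture": 0},{"ty": -41,"aperture": 0}]'
python3 - <<'E'
from h import *
from workcell import ctrl
s=ctrl.get_state();print(t(s["tool_pos"]))
for n in("wrist","side"):
    p=ctrl.snapshot(n);cv2.imwrite(f"pics/{n}5.png",p["img"][:,:,::-1])
    if n=="side":
        b=blobs(p["img"],(0,170,80),(4,255,255),10,(200,200,330,330))[0];print(b)
E
```

```text
time: 10.82
tool_pos: [556.0, 290.1, 124.1]
ee_rot: [[0.994, 0.108, -0.001], [0.108, -0.994, -0.004], [-0.002, 0.004, -1.0]]
ft_force: [-3.2, -5.9, 1.4]
finger_gap: 0.164
grip_force: 59.1
[ 59.76647024 275.40527877 124.08718954]
[(48, [250.5, 282.6], [248, 278, 6, 11])]
```

View pics/side5.png

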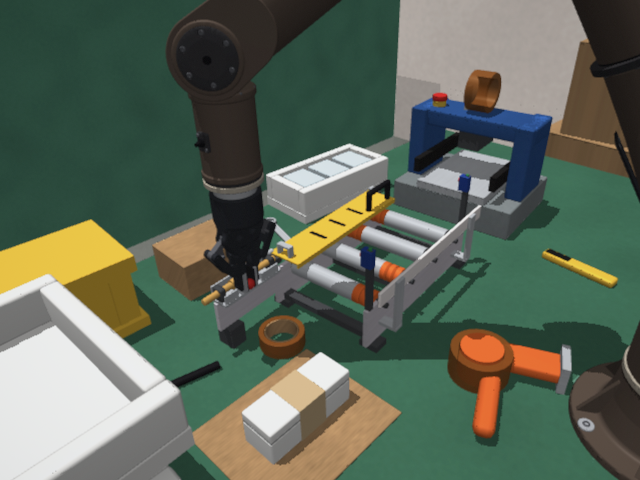

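```bash
python3 jog.py '[{"tx": -3.5,"ty": -1,"tz": 6.5,"aperture": 0},{"tx": -6,"ty": -1,"tz": 12.5,"aperture": 0},{"tx": -7.5,"ty": -1,"tz": 18.5,"aperture": 0},{"tx": -8,"ty": -1,"tz": 23,"aperture": 0},{"tx": -8,"ty": -1,"tz": 23,"aperture": 0}]'
python3 jog.py '[{"aperture": 0.5},{"aperture": 0.5},{"aperture": 0.5},{"aperture": 0.5}]'
python3 jog.py '[{"tz": -40,"aperture": 0.5},{"tz": -80,"aperture": 0.5},{"tz": -120,"aperture": 0.5},{"tz": -120,"aperture": 0.5}]'
python3 - <<'E'
from h import *
from workcell import ctrl
s=ctrl.get_state()
p=ctrl.snapshot("wrist");b=blobs(p["img"],(0,170,80),(5,255,255),40)[0][:3];print(b,onplane(p,b[0][1],117,s),w(53,275,117))
q=ctrl.snapshot("side");b2=blobs(q["img"],(0,170,80),(4,255,255),10,(200,200,330,330))[0];print(b2)
for x in b: print(tri(ray(p,x[1],s),ray(q,b2[0][1])))
need(w(69,-115,230),96.2,s)
E
```

```text
time: 11.33
tool_pos: [545.4, 288.9, 102.0]
ee_rot: [[0.994, 0.107, -0.005], [0.107, -0.994, -0.005], [-0.006, 0.005, -1.0]]
ft_force: [-17.0, -13.6, 19.5]
finger_gap: 0.164
grip_force: 67.3
time: 11.67
tool_pos: [548.8, 292.0, 101.9]
ee_rot: [[0.994, 0.108, 0.001], [0.108, -0.994, 0.001], [0.001, -0.001, -1.0]]
ft_force: [0.0, -0.6, 0.7]
finger_gap: 0.501
grip_force: 0.0
time: 12.0
tool_pos: [551.8, 294.1, 230.4]
ee_rot: [[0.994, 0.107, 0.011], [0.107, -0.994, 0.007], [0.012, -0.006, -1.0]]
ft_force: [1.2, 1.6, 0.5]
finger_gap: 0.504
grip_force: 0.0
[(340, [332.1, 246.9], [321, 237, 23, 21]), (236, [148.8, 157.7], [128, 150, 43, 17]), (184, [146.6, 166.2], [127, 158, 41, 17])] [547.91545797 289.25910948 117.        ] [549.3256116  288.92898713 117.        ]
[(78, [251.3, 291.9], [246, 287, 11, 11])]
(array([548.16149913, 289.36756335, 117.62373664]), [0.1, 0.1])
(array([562.66269387, 352.28913025, 157.89104313]), [62.9, 62.9])
(array([559.07948204, 353.65979293, 159.50506605]), [61.8, 61.8])
pos [551.8 294.1 230.4] rv [  0.25  -0.8  -90.04] d [ 13.5 394.8  -1.9] gap 0.5 F [1.2 1.6 0.5] t 12.0
```

```bash
python3 jog.py '[{"tx": 2,"ty": 40,"aperture": 0.5},{"tx": 5,"ty": 80,"aperture": 0.5},{"tx": 7,"ty": 120,"aperture": 0.5},{"tx": 10,"ty": 160,"aperture": 0.5},{"tx": 12,"ty": 200,"aperture": 0.5}]' >/dev/null
python3 jog.py '[{"wz": -7,"tx": 2,"ty": 40,"aperture": 0.5},{"wz": -14,"tx": 4,"ty": 80,"aperture": 0.5},{"wz": -21,"tx": 4,"ty": 120,"aperture": 0.5},{"wz": -28,"tx": 4,"ty": 160,"aperture": 0.5},{"wz": -35,"tx": 4,"ty": 194,"aperture": 0.5}]' >/dev/null
python3 jog.py '[{"wz": -7,"aperture": 0.5},{"wz": -14,"aperture": 0.5},{"wz": -21,"aperture": 0.5},{"wz": -28,"aperture": 0.5},{"wz": -35,"aperture": 0.5}]' >/dev/null
python3 jog.py '[{"wz": -7,"aperture": 0.5},{"wz": -14,"aperture": 0.5},{"wz": -20,"aperture": 0.5},{"wz": -20,"aperture": 0.5}]' >/dev/null
python3 - <<'E'
from h import *
from workcell import ctrl
d=pickle.load(open("d0.pkl","rb"))
H=tri(ray(d["scene"],(215.3,214.2)),ray(d["side"],(378.7,187.8)));print("handle",H,w(69,-115,146.5))
s=ctrl.get_state()
p=ctrl.snapshot("wrist");pickle.dump((s,p),open("w6.pkl","wb"));cv2.imwrite("pics/w6.png",p["img"][:,:,::-1])
print("expected px",proj(p,H[0],s),proj(p,w(69,-80,146.5),s),proj(p,w(69,-150,146.5),s))
need(w(69,-115,230),96.2,s);print(s["qpos"].round(0))
E
```

```text
handle (array([605.22634167, -96.64376824, 145.62974468]), [0.2, 0.2]) [607.57934062 -97.02762061 146.5       ]
expected px [323.54618253 255.29041016] [327.53350068 201.97145619] [326.86685605 306.46591196]
pos [605.9 -99.2 220.1] rv [-0.12 -0.06  0.23] d [ 1.9  1.8 -9.9] gap 0.5 F [ 0.2 -0.1 -0.1] t 13.68
[ 27.  28. -34.  90.  17.  66.  -4.]
```

View pics/w6.png

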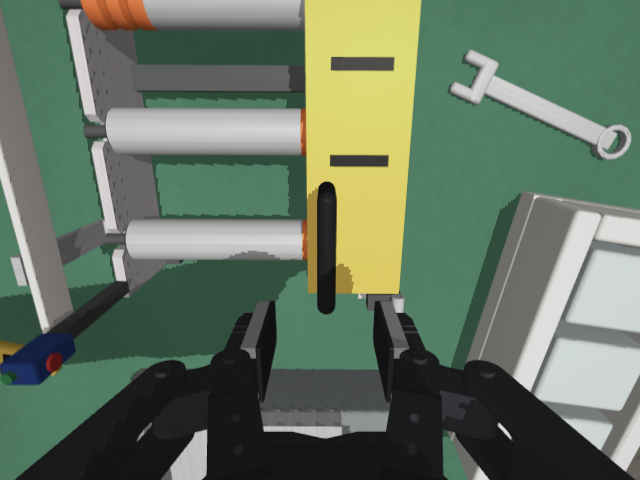

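```bash
python3 jog.py '[{"tx": 2,"ty": 1,"tz": 30,"aperture": 0.5},{"tx": 2,"ty": 1,"tz": 60,"aperture": 0.5},{"tx": 2,"ty": 1,"tz": 85,"aperture": 0.5},{"tx": 2,"ty": 1,"tz": 92,"aperture": 0.5},{"tx": 2,"ty": 1,"tz": 92,"aperture": 0.5}]' >/dev/null
python3 jog.py '[{"aperture": 0},{"aperture": 0},{"aperture": 0},{"aperture": 0},{"aperture": 0}]'
python3 - <<'E'
from h import *
s=st();print(t(s["tool_pos"]))
a0=np.arctan2(40,56);r=68.8
for th in np.arange(0,1.81,0.15):
    print(round(th,2),round(-r*np.cos(a0+th)+56,1),round(r*np.sin(a0+th)-40,1))
E
```

```text
time: 14.57
tool_pos: [606.8, -97.1, 131.5]
ee_rot: [[-0.106, 0.994, -0.0], [0.994, 0.106, -0.001], [-0.001, -0.0, -1.0]]
ft_force: [-5.1, -0.1, 5.7]
finger_gap: 0.114
grip_force: 58.5
[  68.22871752 -114.99641657  131.54178886]
0.0 0.0 -0.0
0.15 6.6 7.9
0.3 14.3 14.7
0.45 23.0 20.4
0.6 32.4 24.6
0.75 42.3 27.4
0.9 52.5 28.7
1.05 62.8 28.5
1.2 73.0 26.7
1.35 82.8 23.4
1.5 91.9 18.7
1.65 100.3 12.6
1.8 107.7 5.4
```

```bash
python3 jog.py '[{"ty": 6.6,"tz": -7.9,"aperture": 0},{"ty": 14.3,"tz": -14.7,"aperture": 0},{"ty": 23,"tz": -20.4,"aperture": 0},{"ty": 32.4,"tz": -24.6,"aperture": 0},{"ty": 42.3,"tz": -27.4,"aperture": 0}]' 
python3 jog.py '[{"ty": 10.2,"tz": -1.3,"aperture": 0},{"ty": 20.5,"tz": -1.1,"aperture": 0},{"ty": 30.7,"tz": 0.7,"aperture": 0},{"ty": 40.5,"tz": 4,"aperture": 0},{"ty": 49.6,"tz": 8.7,"aperture": 0}]' 
python3 jog.py '[{"ty": 5.7,"tz": 3.9,"aperture": 0},{"ty": 11,"tz": 8.3,"aperture": 0},{"ty": 13.4,"tz": 10.8,"aperture": 0},{"ty": 13.4,"tz": 10.8,"aperture": 0}]'
python3 - <<'E'
from h import *
from workcell import ctrl
s=st();print(t(s["tool_pos"]))
for n in("scene","side"):
    p=ctrl.snapshot(n);cv2.imwrite(f"pics/{n}7.png",p["img"][:,:,::-1]);print(blobs(p["img"],(22,150,100),(32,255,255),100,(180,130,420,320))[0][:3])
a=cv2.imread("pics/scene7.png")[100:340,100:420];b=cv2.imread("pics/side7.png")[100:340,180:500]
cv2.imwrite("pics/v7.png",cv2.resize(np.hstack([a,b]),(800,300)))
E
```

```text
time: 14.98
tool_pos: [646.8, -92.7, 159.4]
ee_rot: [[-0.106, 0.994, -0.004], [0.994, 0.106, -0.002], [-0.001, -0.004, -1.0]]
ft_force: [-12.1, -0.3, 8.4]
finger_gap: 0.113
grip_force: 60.4
time: 15.4
tool_pos: [698.9, -87.0, 151.1]
ee_rot: [[-0.106, 0.994, 0.001], [0.994, 0.106, -0.0], [-0.0, 0.001, -1.0]]
ft_force: [-8.0, 0.8, 9.9]
finger_gap: 0.109
grip_force: 60.3
time: 15.73
tool_pos: [712.9, -85.5, 138.7]
ee_rot: [[-0.107, 0.994, 0.002], [0.994, 0.107, 0.0], [0.0, 0.002, -1.0]]
ft_force: [1.1, 0.5, 0.6]
finger_gap: 0.113
grip_force: 60.5
[ 174.91955001 -114.9542406   138.68530889]
[(2506, [264.1, 248.3], [198, 224, 130, 50]), (131, [233.8, 150.1], [228, 144, 14, 15])]
[(3409, [312.7, 206.1], [261, 162, 107, 87])]
```

View pics/v7.png

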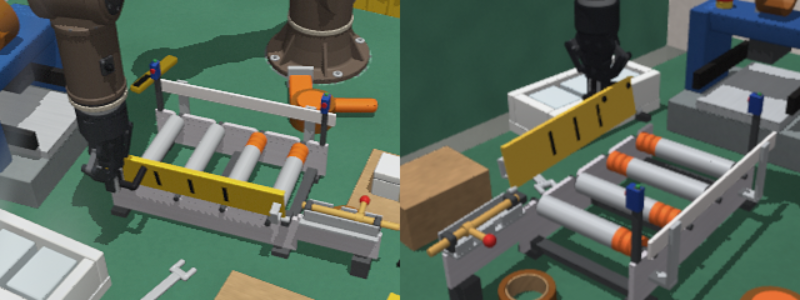

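```bash
python3 jog.py '[{"aperture": 0.27},{"aperture": 0.27},{"aperture": 0.27},{"tz": -8,"aperture": 0.27},{"ty": 1,"tz": -20,"aperture": 0.27}]'
python3 jog.py '[{"ty": 2,"tz": -20,"aperture": 0.27},{"ty": 2,"tz": -45,"aperture": 0.27},{"ty": 2,"tz": -80,"aperture": 0.27},{"ty": 2,"tz": -120,"aperture": 0.27},{"ty": 2,"tz": -140,"aperture": 0.27}]'
python3 -c "
from h import *
need(w(0,20,300),96.2)"
```

```text
time: 16.25
tool_pos: [712.0, -86.0, 157.2]
ee_rot: [[-0.107, 0.994, -0.003], [0.994, 0.107, -0.0], [0.0, -0.003, -1.0]]
ft_force: [-0.2, -0.4, -0.5]
finger_gap: 0.27
grip_force: 0.0
time: 16.67
tool_pos: [716.1, -85.0, 304.6]
ee_rot: [[-0.107, 0.994, 0.007], [0.994, 0.107, 0.0], [-0.0, 0.007, -1.0]]
ft_force: [0.8, 0.2, 1.8]
finger_gap: 0.274
grip_force: 0.0
pos [716.1 -85.  304.6] rv [ 0.39  0.01 -0.06] d [ 134.5 -178.4    3.4] gap 0.27 F [0.8 0.2 1.8] t 16.67
```

```bash
python3 jog.py '[{"tx": 25,"ty": -33,"aperture": 0.7},{"tx": 50,"ty": -66,"aperture": 0.7},{"tx": 75,"ty": -100,"aperture": 0.7},{"tx": 100,"ty": -133,"aperture": 0.7},{"tx": 125,"ty": -165,"aperture": 0.7}]' >/dev/null
python3 jog.py '[{"tx": 7,"ty": -12,"aperture": 0.7},{"tx": 7,"ty": -12,"aperture": 0.7},{"tx": 7,"ty": -12,"aperture": 0.7}]' >/dev/null
python3 - <<'E'
from h import *
from workcell import ctrl
s=ctrl.get_state();p=ctrl.snapshot("wrist");pickle.dump((s,p),open("w8.pkl","wb"));cv2.imwrite("pics/w8.png",p["img"][:,:,::-1])
print([(i,proj(p,w(0,y,92),s).round(0)) for i,y in enumerate((127.5,42.5,-42.5,-127.5))]);need(w(0,20,300),96.2,s)
print(blobs(p["img"],(5,180,120),(16,255,255),60)[0][:8])
E
```

```text
[(0, array([323.,  89.])), (1, array([324., 185.])), (2, array([324., 267.])), (3, array([324., 339.]))]
pos [524.8  27.2 299.5] rv [0.14 0.08 0.01] d [ 2.5 -0.2 -0.6] gap 0.7 F [0.4 0.3 0.1] t 17.33
[(433, [19.5, 33.1], [0, 0, 42, 69]), (243, [252.6, 105.4], [232, 96, 43, 14]), (131, [80.1, 103.4], [62, 87, 30, 41]), (125, [35.4, 180.2], [1, 167, 66, 26]), (124, [382.7, 319.0], [368, 316, 27, 11]), (123, [389.4, 248.3], [371, 246, 37, 8])]
```

View pics/w8.png

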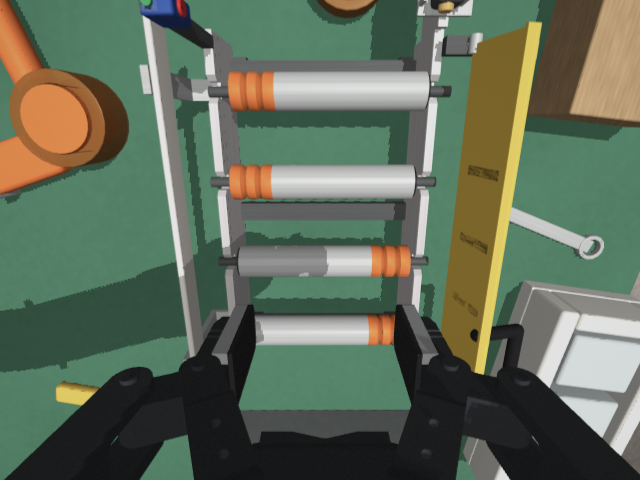

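Run:
```python
from h import *
s,p=pickle.load(open("w8.pkl","rb"))
for a,b,z in(((229,91),(430,91),92),((208,91),(451,91),80),((229,182),(415,182),92),((210,182),(436,182),80),((237,261),(411,261),92),((219,261),(429,261),80)):
    A,B=t(onplane(p,a,z,s)),t(onplane(p,b,z,s));print(A.round(1),B.round(1),"mid",((A+B)/2).round(1),np.linalg.norm(A-B).round(1))
print(w(0,127.5,250),w(0,42.5,250))
need(w(0,127.5,180),6.2,s)
```

```text
[-83.5 125.7  92. ] [ 94.4 125.6  92. ] mid [  5.4 125.7  92. ] 177.9
[-105.6  126.6   80. ] [116.8 126.5  80. ] mid [  5.6 126.6  80. ] 222.5
[-90.2  45.4  92. ] [87.4 45.3 92. ] mid [-1.4 45.3 92. ] 177.7
[-112.1   43.5   80. ] [111.2  43.4  80. ] mid [-0.5 43.4 80. ] 223.3
[-88.8 -35.5  92. ] [ 89.7 -35.6  92. ] mid [  0.4 -35.5  92. ] 178.5
[-110.9  -40.1   80. ] [111.9 -40.3  80. ] mid [  0.5 -40.2  80. ] 222.8
[512.65535197 136.54610732 250.        ] [521.88511732  52.04870244 250.        ]
pos [524.8  27.2 299.5] rv [ 1.700e-01 -5.000e-02  9.001e+01] d [110.2  -0.5 119.3] gap 0.7 F [0.4 0.3 0.1] t 17.33
```

```bash
python3 jog.py '[{"wz": 7,"tx": 30,"ty": 2,"aperture": 0.7},{"wz": 14,"tx": 60,"ty": 3,"aperture": 0.7},{"wz": 21,"tx": 90,"ty": 4,"aperture": 0.7},{"wz": 28,"tx": 109.7,"ty": 5,"aperture": 0.7},{"wz": 35,"tx": 109.7,"ty": 5,"aperture": 0.7}]' >/dev/null
python3 jog.py '[{"wz": 7,"aperture": 0.7},{"wz": 14,"aperture": 0.7},{"wz": 21,"aperture": 0.7},{"wz": 28,"aperture": 0.7},{"wz": 35,"aperture": 0.7}]' >/dev/null
python3 jog.py '[{"wz": 7,"tz": 20,"aperture": 0.7},{"wz": 14,"tz": 50,"aperture": 0.7},{"wz": 20,"tz": 90,"aperture": 0.7},{"wz": 20,"tz": 120,"aperture": 0.7},{"wz": 20,"tz": 120,"aperture": 0.7}]' >/dev/null
python3 - <<'E'
from h import *
from workcell import ctrl
s=ctrl.get_state();p=ctrl.snapshot("wrist");pickle.dump((s,p),open("w9.pkl","wb"));cv2.imwrite("pics/w9.png",p["img"][:,:,::-1])
need(w(5.5,127.2,57),6.2,s);print(s["qpos"].round(0))
# tube row-edges: gray/bright between
h=cv2.cvtColor(p["img"],cv2.COLOR_RGB2HSV)
for z,y in((75,127.5),):
    print([proj(p,w(5.5+dx,127.5+dy,75),s).round(0) for dx,dy in((-100,0),(0,0),(0,17),(0,-17),(100,0))])
print(blobs(p["img"],(5,180,120),(16,255,255),60)[0][:8])
E
```

```text
pos [515.9 134.4 172.2] rv [ 0.12  0.52 -0.13] d [  3.5  -2.4 115.1] gap 0.7 F [-1.2 -0.7  0.2] t 18.63
[  -3.   22.  -22.  105.   10.   55. -114.]
[array([322., 364.]), array([321., 242.]), array([297., 242.]), array([346., 242.]), array([321.,  84.])]
[(713, [568.3, 143.9], [554, 113, 40, 65]), (296, [450.1, 335.6], [438, 323, 21, 32]), (280, [339.5, 330.6], [327, 313, 18, 46])]
```

Run:
```python
from h import *
s,p=pickle.load(open("w9.pkl","rb"))
h=cv2.cvtColor(p["img"],cv2.COLOR_RGB2HSV)
m=(h[:,:,1]<40)&(h[:,:,2]>60)
for r in(150,180,200,220):
    c=np.where(m[r,250:400])[0]+250
    print(r,h[r,270:372:6,2].tolist(),h[r,270:372:6,1].tolist(),c.min(),c.max())
    u=((c.min()+c.max())/2,r);print(t(onplane(p,u,75,s)).round(1))
print(t(s["tool_pos"]))
```

```text
150 [85, 84, 109, 107, 109, 181, 202, 214, 221, 213, 197, 183, 164, 91, 83, 90, 135] [93, 94, 5, 5, 2, 3, 3, 2, 1, 2, 1, 1, 3, 17, 92, 96, 87] 278 348
[ 67.2 132.6  75. ]
180 [137, 138, 104, 104, 103, 178, 200, 212, 219, 212, 197, 183, 162, 83, 85, 123, 137] [89, 89, 2, 5, 5, 1, 3, 2, 2, 2, 1, 3, 2, 61, 93, 91, 89] 280 347
[ 48.2 132.5  75. ]
200 [135, 137, 103, 102, 104, 177, 199, 210, 218, 211, 197, 182, 160, 83, 85, 139, 136] [87, 89, 5, 3, 7, 1, 3, 2, 1, 2, 1, 1, 2, 89, 93, 88, 88] 281 347
[ 35.  132.3  75. ]
220 [138, 138, 103, 103, 102, 174, 197, 208, 217, 211, 198, 182, 158, 82, 83, 137, 138] [89, 91, 5, 5, 3, 1, 3, 2, 1, 2, 3, 3, 2, 93, 92, 91, 91] 282 347
[ 21.3 132.1  75. ]
[  3.0102756  125.04158597 172.17087428]
```

```bash
python3 jog.py '[{"tx": 3.5,"ty": -2.4,"tz": 30,"aperture": 0.7},{"tx": 3.5,"ty": -2.4,"tz": 60,"aperture": 0.7},{"tx": 3.5,"ty": -2.4,"tz": 90,"aperture": 0.7},{"tx": 3.5,"ty": -2.4,"tz": 110,"aperture": 0.7},{"tx": 3.5,"ty": -2.4,"tz": 115,"aperture": 0.7}]' >/dev/null
python3 jog.py '[{"aperture": 0.7},{"aperture": 0},{"aperture": 0},{"aperture": 0},{"aperture": 0}]' 
python3 -c "
from h import *
s=st();print(t(s['tool_pos']))"
python3 jog.py '[{"aperture": 0},{"tz": -10,"aperture": 0},{"tz": -30,"aperture": 0},{"tz": -60,"aperture": 0},{"tz": -90,"aperture": 0}]' 
python3 jog.py '[{"tz": -30,"aperture": 0},{"tz": -60,"aperture": 0},{"tz": -90,"aperture": 0},{"tz": -100,"aperture": 0},{"tz": -100,"aperture": 0}]'
python3 - <<'E'
from h import *
from workcell import ctrl
s=ctrl.get_state();p=ctrl.snapshot("wrist");cv2.imwrite("pics/w10.png",p["img"][:,:,::-1]);need(w(5.5,127.2,242),6.2,s)
E
```

```text
time: 19.52
tool_pos: [523.0, 139.7, 65.0]
ee_rot: [[0.994, 0.107, 0.004], [0.107, -0.994, 0.001], [0.004, -0.001, -1.0]]
ft_force: [0.0, 0.0, 6.5]
finger_gap: 0.374
grip_force: 58.8
[ 10.67486054 129.55363347  65.03693785]
time: 19.93
tool_pos: [520.7, 139.1, 154.7]
ee_rot: [[0.994, 0.107, -0.001], [0.107, -0.994, -0.0], [-0.001, 0.0, -1.0]]
ft_force: [1.1, 0.6, -2.0]
finger_gap: 0.376
grip_force: 59.9
time: 20.35
tool_pos: [522.6, 139.9, 256.7]
ee_rot: [[0.994, 0.107, 0.006], [0.107, -0.994, 0.002], [0.006, -0.001, -1.0]]
ft_force: [-0.1, 0.3, -2.9]
finger_gap: 0.375
grip_force: 60.0
pos [522.6 139.9 256.7] rv [-0.06 -0.37 -0.05] d [-4.9  2.6 14.6] gap 0.38 F [-0.1  0.3 -2.9] t 20.35
```

View pics/w10.png

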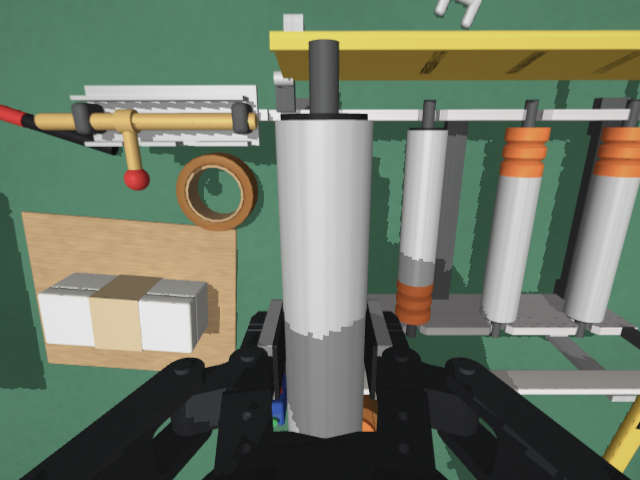

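Run:
```python
from h import *
from workcell import ctrl
s=ctrl.get_state();p=ctrl.snapshot("wrist")
T=s["tool_pos"];E=s["ee_rot"];print(t(T).round(1),head(s))
for za in(8,10,12):
    print(za,"axle tip",(E.T@(onplane(p,(324,42),T[2]+za+5,s)-T)).round(1),"tube end",(E.T@(onplane(p,(324,118),T[2]+za+17,s)-T)).round(1))
h=cv2.cvtColor(p["img"],cv2.COLOR_RGB2HSV);m=(h[:,:,1]<40)&(h[:,:,2]>60)
for r in(150,200,250): 
    c=np.where(m[r,270:385])[0]+270;print(r,c.min(),c.max())
```

```text
[  9.2 129.3 254.2] 6.144257632107522
8 axle tip [105.8  -0.8 -12.7] tube end [ 83.1  -0.8 -24.8]
10 axle tip [105.4  -0.8 -14.7] tube end [ 83.   -0.7 -26.8]
12 axle tip [105.   -0.8 -16.7] tube end [ 83.   -0.7 -28.8]
150 276 371
200 278 370
250 281 368
```

```bash
for i in 1 2 3 4 5; do :; done
python3 jog.py '[{"wz": -7,"aperture": 0},{"wz": -14,"aperture": 0},{"wz": -21,"aperture": 0},{"wz": -28,"aperture": 0},{"wz": -35,"aperture": 0}]' >/dev/null
python3 jog.py '[{"wz": -7,"aperture": 0},{"wz": -14,"aperture": 0},{"wz": -21,"aperture": 0},{"wz": -28,"aperture": 0},{"wz": -35,"aperture": 0}]' | tail -2
python3 jog.py '[{"wz": -7,"aperture": 0},{"wz": -14,"aperture": 0},{"wz": -21,"aperture": 0},{"wz": -28,"aperture": 0},{"wz": -35,"aperture": 0}]' >/dev/null
python3 jog.py '[{"wz": -7,"aperture": 0},{"wz": -14,"aperture": 0},{"wz": -21,"aperture": 0},{"wz": -28,"aperture": 0},{"wz": -35,"aperture": 0}]' | tail -2
python3 jog.py '[{"wz": -7,"aperture": 0},{"wz": -14,"aperture": 0},{"wz": -21,"aperture": 0},{"wz": -28,"aperture": 0},{"wz": -35,"aperture": 0}]' >/dev/null
python3 jog.py '[{"wz": -5,"aperture": 0},{"wz": -5,"aperture": 0},{"wz": -5,"aperture": 0},{"wz": -5,"aperture": 0}]'
python3 - <<'E'
from h import *
from workcell import ctrl
s=ctrl.get_state();p=ctrl.snapshot("wrist");cv2.imwrite("pics/w11.png",p["img"][:,:,::-1]);print(s["qpos"].round(0),head(s),t(s["tool_pos"]).round(1))
need(w(-6.5,127.2,120),186.2,s)
h=cv2.cvtColor(p["img"],cv2.COLOR_RGB2HSV);m=(h[:,:,1]<40)&(h[:,:,2]>60)
for r in(200,250,300): 
    c=np.where(m[r,270:385])[0]+270;print(r,c.min(),c.max())
print(blobs(p["img"],(5,180,100),(16,255,255),60)[0][:5])
E
```

```text
finger_gap: 0.373
grip_force: 59.8
finger_gap: 0.37
grip_force: 59.9
time: 22.87
tool_pos: [520.8, 138.9, 251.7]
ee_rot: [[-0.995, -0.104, -0.002], [-0.104, 0.995, -0.0], [0.002, -0.0, -1.0]]
ft_force: [0.0, -0.5, -1.0]
finger_gap: 0.374
grip_force: 60.0
[ 23.  28. -63.  97.  26.  71.  51.] -174.0235397467443 [  8.3 129.  251.7]
pos [520.8 138.9 251.7] rv [ 0.   -0.1  -0.22] d [ 14.6  -1.8 131.7] gap 0.37 F [ 0.  -0.5 -1. ] t 22.87
200 278 369
250 281 368
300 270 384
[(1854, [219.9, 125.5], [197, 100, 46, 52]), (415, [70.4, 281.4], [56, 261, 25, 42]), (263, [159.7, 281.6], [150, 261, 17, 41])]
```

```bash
python3 jog.py '[{"wz": -0.2,"tx": 10,"ty": -1.8,"aperture": 0},{"wz": -0.2,"tx": 14.6,"ty": -1.8,"tz": 10,"aperture": 0},{"wz": -0.2,"tx": 14.6,"ty": -1.8,"tz": 40,"aperture": 0},{"wz": -0.2,"tx": 14.6,"ty": -1.8,"tz": 75,"aperture": 0},{"wz": -0.2,"tx": 14.6,"ty": -1.8,"tz": 110,"aperture": 0}]' >/dev/null
python3 jog.py '[{"tz": 20,"aperture": 0},{"tz": 45,"aperture": 0},{"tz": 45,"aperture": 0},{"tz": 45,"aperture": 0},{"tz": 45,"aperture": 0}]'
python3 - <<'E'
from h import *
from workcell import ctrl
s=ctrl.get_state();p=ctrl.snapshot("wrist");cv2.imwrite("pics/w12.png",p["img"][:,:,::-1]);print(head(s),t(s["tool_pos"]).round(1))
need(w(-6.5,127.2,65),186.2,s)
E
```

```text
time: 23.75
tool_pos: [507.1, 136.3, 98.8]
ee_rot: [[-0.994, -0.111, 0.001], [-0.111, 0.994, 0.001], [-0.001, 0.0, -1.0]]
ft_force: [0.1, 0.2, -1.3]
finger_gap: 0.373
grip_force: 60.1
-173.65130001926192 [ -5.5 127.9  98.8]
pos [507.1 136.3  98.8] rv [0.02 0.06 0.15] d [ 1.  -0.7 33.8] gap 0.37 F [ 0.1  0.2 -1.3] t 23.75
```

View pics/w12.png

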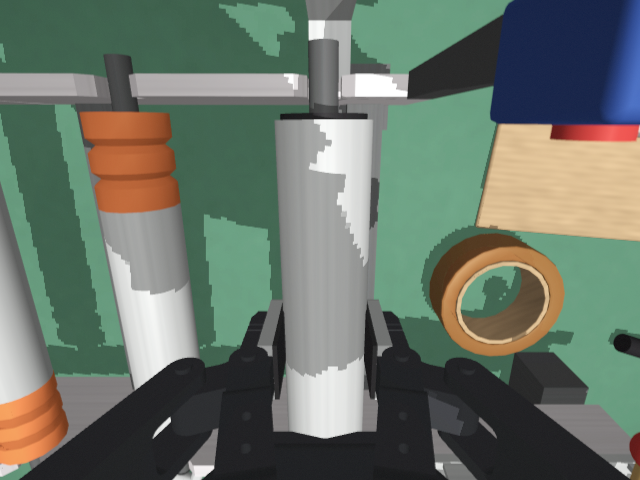

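```bash
python3 jog.py '[{"tx": 0.5,"ty": -0.5,"tz": 10,"aperture": 0},{"tx": 0.5,"ty": -0.5,"tz": 20,"aperture": 0},{"tx": 0.5,"ty": -0.5,"tz": 28,"aperture": 0},{"tx": 0.5,"ty": -0.5,"tz": 31,"aperture": 0},{"tx": 0.5,"ty": -0.5,"tz": 31,"aperture": 0}]' 
python3 jog.py '[{"tz": 1,"aperture": 0},{"tz": 3,"aperture": 0},{"tz": 3,"aperture": 0}]'|sed -n 2,4p
```

```text
time: 24.22
tool_pos: [506.0, 134.9, 65.7]
ee_rot: [[-0.994, -0.111, -0.001], [-0.111, 0.994, -0.001], [0.001, -0.0, -1.0]]
ft_force: [-0.3, 0.8, -2.5]
finger_gap: 0.372
grip_force: 60.4
tool_pos: [506.7, 135.6, 64.9]
ee_rot: [[-0.994, -0.111, 0.001], [-0.111, 0.994, -0.001], [-0.001, -0.001, -1.0]]
ft_force: [-4.2, -3.0, 14.3]
```

```bash
python3 jog.py '[{"tz": -2,"aperture": 0.7},{"tz": -2,"aperture": 0.7},{"tz": -2,"aperture": 0.7},{"tz": -2,"aperture": 0.7},{"tz": -2,"aperture": 0.7}]' >/dev/null
python3 jog.py '[{"tz": -25,"aperture": 0.7},{"tz": -65,"aperture": 0.7},{"tz": -105,"aperture": 0.7},{"tz": -110,"aperture": 0.7},{"tz": -110,"aperture": 0.7}]' >/dev/null
python3 jog.py '[{"ty": -35,"aperture": 0.7},{"ty": -70,"aperture": 0.7},{"tx": -6,"ty": -84,"aperture": 0.7},{"tx": -6,"ty": -84,"aperture": 0.7},{"tx": -6,"ty": -84,"aperture": 0.7}]' >/dev/null
python3 jog.py '[{"aperture": 0.7},{"aperture": 0.7},{"aperture": 0.7}]'
python3 - <<'E'
from h import *
from workcell import ctrl
s=ctrl.get_state();p=ctrl.snapshot("wrist");cv2.imwrite("pics/w13.png",p["img"][:,:,::-1]);pickle.dump((s,p),open("w13.pkl","wb"));print(head(s),t(s["tool_pos"]).round(1))
need(w(-1,43,65),186.2,s)
h=cv2.cvtColor(p["img"],cv2.COLOR_RGB2HSV)
for r in(200,230,260): print(r,[(c,int(h[r,c,2]),int(h[r,c,1])) for c in range(290,356,5)])
print(blobs(p["img"],(5,180,100),(16,255,255),60)[0][:6])
print([proj(p,w(x,y,75),s).round(0).tolist() for x,y in((-90,43),(-50,43),(-90,127.5),(-1,43))])
E
```

```text
time: 25.97
tool_pos: [521.3, 53.7, 175.5]
ee_rot: [[-0.994, -0.113, -0.0], [-0.113, 0.994, 0.0], [0.0, 0.0, -1.0]]
ft_force: [-0.3, 0.3, 0.1]
finger_gap: 0.701
grip_force: 0.0
-173.53433635609719 [ -0.4  44.2 175.5]
pos [521.3  53.7 175.5] rv [ 0.02 -0.01  0.27] d [  0.6  -1.2 110.5] gap 0.7 F [-0.3  0.3  0.1] t 25.97
200 [(290, 81, 91), (295, 82, 93), (300, 110, 2), (305, 123, 2), (310, 133, 2), (315, 136, 4), (320, 140, 2), (325, 145, 4), (330, 143, 2), (335, 133, 2), (340, 127, 0), (345, 115, 2), (350, 138, 91), (355, 138, 89)]
230 [(290, 83, 92), (295, 81, 91), (300, 135, 2), (305, 173, 3), (310, 191, 3), (315, 200, 1), (320, 217, 4), (325, 227, 1), (330, 219, 1), (335, 135, 4), (340, 126, 2), (345, 137, 4), (350, 139, 90), (355, 139, 88)]
260 [(290, 82, 93), (295, 85, 93), (300, 129, 6), (305, 172, 3), (310, 190, 1), (315, 200, 3), (320, 215, 2), (325, 225, 2), (330, 218, 2), (335, 203, 3), (340, 188, 3), (345, 152, 5), (350, 138, 89), (355, 136, 88)]
[(580, [303.3, 150.4], [296, 107, 24, 68]), (500, [118.0, 331.5], [105, 306, 23, 50])]
[[322.0, 108.0], [322.0, 173.0], [457.0, 109.0], [322.0, 244.0]]
```

```bash
python3 jog.py '[{"wz": 0.2,"tx": 0.6,"ty": -0.3,"tz": 30,"aperture": 0.7},{"wz": 0.2,"tx": 0.6,"ty": -0.3,"tz": 60,"aperture": 0.7},{"wz": 0.2,"tx": 0.6,"ty": -0.3,"tz": 90,"aperture": 0.7},{"wz": 0.2,"tx": 0.6,"ty": -0.3,"tz": 110,"aperture": 0.7},{"wz": 0.2,"tx": 0.6,"ty": -0.3,"tz": 115,"aperture": 0.7}]' >/dev/null
python3 jog.py '[{"aperture": 0.7},{"aperture": 0},{"aperture": 0},{"aperture": 0},{"aperture": 0}]' 
python3 -c "
from h import *
s=st();print(t(s['tool_pos']))"
python3 jog.py '[{"aperture": 0},{"tz": -10,"aperture": 0},{"tz": -30,"aperture": 0},{"tz": -60,"aperture": 0},{"tz": -90,"aperture": 0}]' >/dev/null
python3 jog.py '[{"tz": -30,"aperture": 0},{"tz": -60,"aperture": 0},{"tz": -90,"aperture": 0},{"tz": -105,"aperture": 0},{"tz": -105,"aperture": 0}]' >/dev/null
python3 jog.py '[{"aperture": 0},{"aperture": 0},{"aperture": 0}]'
python3 - <<'E'
from h import *
from workcell import ctrl
s=ctrl.get_state();p=ctrl.snapshot("wrist");cv2.imwrite("pics/w14.png",p["img"][:,:,::-1]);pickle.dump((s,p),open("w14.pkl","wb"));print(head(s),t(s["tool_pos"]).round(1))
h=cv2.cvtColor(p["img"],cv2.COLOR_RGB2HSV)
for c in(318,324,330): print(c,[(r,int(h[r,c,0]),int(h[r,c,1]),int(h[r,c,2])) for r in range(20,140,5)])
E
```

```text
time: 26.85
tool_pos: [522.4, 52.8, 62.4]
ee_rot: [[-0.994, -0.107, 0.003], [-0.107, 0.994, 0.001], [-0.003, 0.0, -1.0]]
ft_force: [-1.3, 0.8, 6.6]
finger_gap: 0.38
grip_force: 59.1
[ 0.57363172 43.21121637 62.39992922]
time: 27.93
tool_pos: [520.3, 51.5, 254.3]
ee_rot: [[-0.994, -0.107, -0.002], [-0.107, 0.994, -0.001], [0.002, -0.0, -1.0]]
ft_force: [0.2, 1.0, -3.9]
finger_gap: 0.375
grip_force: 60.3
-173.85284097727 [ -1.6  42.2 254.3]
318 [(20, 75, 6, 91), (25, 75, 6, 92), (30, 60, 3, 91), (35, 60, 3, 90), (40, 60, 3, 91), (45, 60, 3, 91), (50, 75, 6, 92), (55, 0, 0, 91), (60, 0, 0, 90), (65, 0, 0, 91), (70, 0, 0, 91), (75, 90, 3, 91), (80, 0, 4, 57), (85, 0, 0, 57), (90, 13, 159, 229), (95, 13, 159, 229), (100, 14, 158, 229), (105, 14, 156, 229), (110, 14, 154, 229), (115, 14, 153, 229), (120, 14, 151, 230), (125, 10, 174, 202), (130, 10, 173, 203), (135, 10, 175, 201)]
324 [(20, 90, 2, 105), (25, 120, 2, 106), (30, 120, 2, 106), (35, 105, 5, 107), (40, 90, 2, 106), (45, 90, 2, 106), (50, 90, 2, 106), (55, 60, 2, 107), (60, 120, 2, 107), (65, 90, 2, 106), (70, 90, 2, 106), (75, 105, 5, 107), (80, 120, 4, 65), (85, 90, 4, 64), (90, 14, 154, 229), (95, 14, 151, 229), (100, 14, 150, 229), (105, 15, 149, 229), (110, 15, 148, 229), (115, 15, 146, 230), (120, 15, 144, 230), (125, 11, 174, 205), (130, 10, 174, 207), (135, 11, 174, 205)]
330 [(20, 90, 3, 95), (25, 90, 3, 94), (30, 90, 3, 95), (35, 105, 5, 96), (40, 120, 3, 95), (45, 120, 3, 95), (50, 105, 5, 96), (55, 90, 3, 95), (60, 0, 0, 94), (65, 0, 0, 95), (70, 0, 0, 96), (75, 0, 0, 95), (80, 0, 0, 84), (85, 0, 0, 57), (90, 14, 157, 229), (95, 14, 155, 229), (100, 14, 154, 229), (105, 14, 151, 229), (110, 15, 150, 229), (115, 15, 147, 230), (120, 15, 149, 230), (125, 11, 173, 206), (130, 11, 173, 206), (135, 10, 174, 205)]
```

```bash
python3 - <<'E'
from h import *
s,p=pickle.load(open("w14.pkl","rb"))
T=s["tool_pos"];E=s["ee_rot"]
print((E.T@(onplane(p,(324,83),T[2]+12.6+17,s)-T)).round(1))
E
python3 jog.py '[{"wz": 7,"aperture": 0},{"wz": 14,"aperture": 0},{"wz": 21,"aperture": 0},{"wz": 28,"aperture": 0},{"wz": 35,"aperture": 0}]' >/dev/null
python3 jog.py '[{"wz": 7,"aperture": 0},{"wz": 14,"aperture": 0},{"wz": 21,"aperture": 0},{"wz": 28,"aperture": 0},{"wz": 35,"aperture": 0}]' | tail -2
python3 jog.py '[{"wz": 7,"aperture": 0},{"wz": 14,"aperture": 0},{"wz": 21,"aperture": 0},{"wz": 28,"aperture": 0},{"wz": 35,"aperture": 0}]' >/dev/null
python3 jog.py '[{"wz": 7,"aperture": 0},{"wz": 14,"aperture": 0},{"wz": 21,"aperture": 0},{"wz": 28,"aperture": 0},{"wz": 35,"aperture": 0}]' | tail -2
python3 jog.py '[{"wz": 7,"aperture": 0},{"wz": 14,"aperture": 0},{"wz": 21,"aperture": 0},{"wz": 28,"aperture": 0},{"wz": 35,"aperture": 0}]' >/dev/null
python3 jog.py '[{"wz": 5,"aperture": 0},{"wz": 5,"aperture": 0},{"wz": 5,"aperture": 0},{"wz": 5,"aperture": 0}]'
python3 - <<'E'
from h import *
from workcell import ctrl
s=ctrl.get_state();p=ctrl.snapshot("wrist");cv2.imwrite("pics/w15.png",p["img"][:,:,::-1]);pickle.dump((s,p),open("w15.pkl","wb"));print(s["qpos"].round(0),head(s),t(s["tool_pos"]).round(1))
h=cv2.cvtColor(p["img"],cv2.COLOR_RGB2HSV)
print([(r,int(h[r,324,0]),int(h[r,324,1]),int(h[r,324,2])) for r in range(60,100,3)])
need(w(0,43,62),6.2,s)
E
```

```text
[ 91.7   0.5 -29.4]
finger_gap: 0.382
grip_force: 60.4
finger_gap: 0.376
grip_force: 60.4
time: 30.4
tool_pos: [520.9, 52.2, 255.1]
ee_rot: [[0.994, 0.11, -0.001], [0.11, -0.994, -0.0], [-0.001, 0.0, -1.0]]
ft_force: [1.4, -0.3, -3.1]
finger_gap: 0.375
grip_force: 60.4
[   8.   16.  -25.  101.    8.   65. -103.] 6.3430578229994135 [ -1.   42.8 255.1]
[(60, 60, 2, 109), (63, 0, 0, 108), (66, 0, 0, 109), (69, 0, 0, 109), (72, 0, 0, 109), (75, 0, 0, 109), (78, 0, 0, 109), (81, 0, 0, 109), (84, 90, 2, 109), (87, 16, 126, 202), (90, 16, 141, 230), (93, 16, 141, 229), (96, 15, 143, 230), (99, 15, 145, 229)]
pos [520.9  52.2 255.1] rv [0.   0.06 0.14] d [  1.2  -0.2 193.1] gap 0.38 F [ 1.4 -0.3 -3.1] t 30.4
```

```bash
python3 jog.py '[{"wz": 0.1,"tx": -0.3,"ty": -0.2,"tz": 30,"aperture": 0},{"wz": 0.1,"tx": -0.3,"ty": -0.2,"tz": 65,"aperture": 0},{"wz": 0.1,"tx": -0.3,"ty": -0.2,"tz": 100,"aperture": 0},{"wz": 0.1,"tx": -0.3,"ty": -0.2,"tz": 135,"aperture": 0},{"wz": 0.1,"tx": -0.3,"ty": -0.2,"tz": 158,"aperture": 0}]' >/dev/null
python3 jog.py '[{"aperture": 0},{"aperture": 0},{"aperture": 0},{"aperture": 0}]'
python3 - <<'E'
from h import *
from workcell import ctrl
s=ctrl.get_state();p=ctrl.snapshot("wrist");pickle.dump((s,p),open("w16.pkl","wb"));print(s["qpos"].round(0),head(s),t(s["tool_pos"]).round(1))
h=cv2.cvtColor(p["img"],cv2.COLOR_RGB2HSV)
# rail top profile beside axle on far rail
print([proj(p,w(100,y,z),s).round(0).tolist() for y,z in((42.5,87),(54.5,87),(30.5,87),(42.5,105))])
need(w(-1.5,43,62),6.2,s)
E
```

```text
time: 31.2
tool_pos: [522.4, 52.6, 99.6]
ee_rot: [[0.994, 0.106, 0.003], [0.106, -0.994, 0.001], [0.003, -0.0, -1.0]]
ft_force: [-0.4, 0.2, -3.0]
finger_gap: 0.378
grip_force: 60.2
[   5.   26.  -22.  111.   14.   45. -109.] 6.061284282075704 [ 0.5 43.  99.6]
[[327.0, 74.0], [296.0, 74.0], [358.0, 74.0], [327.0, 67.0]]
pos [522.4  52.6  99.6] rv [-0.01 -0.19 -0.14] d [-2.2 -0.  37.6] gap 0.38 F [-0.4  0.2 -3. ] t 31.2
```

```bash
python3 - <<'E'
from h import *
s,p=pickle.load(open("w16.pkl","rb"))
h=cv2.cvtColor(p["img"],cv2.COLOR_RGB2HSV)
for r in(66,70,74,78,82): print(r,[(c,int(h[r,c,2]),int(h[r,c,1])) for c in range(284,372,4)])
E
python3 jog.py '[{"tx": -1.5,"tz": 10,"aperture": 0},{"tx": -1.5,"tz": 20,"aperture": 0},{"tx": -1.5,"tz": 28,"aperture": 0},{"tx": -1.5,"tz": 33,"aperture": 0},{"tx": -1.5,"tz": 33,"aperture": 0}]'
```

```text
66 [(284, 225, 5), (288, 225, 5), (292, 225, 5), (296, 166, 12), (300, 156, 26), (304, 142, 74), (308, 134, 86), (312, 84, 0), (316, 95, 5), (320, 107, 0), (324, 111, 2), (328, 93, 3), (332, 86, 0), (336, 70, 4), (340, 114, 87), (344, 136, 79), (348, 136, 56), (352, 186, 8), (356, 224, 1), (360, 236, 0), (364, 237, 1), (368, 237, 1)]
70 [(284, 237, 1), (288, 236, 0), (292, 237, 1), (296, 183, 6), (300, 183, 6), (304, 183, 6), (308, 104, 39), (312, 83, 0), (316, 95, 5), (320, 108, 2), (324, 111, 0), (328, 94, 3), (332, 87, 6), (336, 70, 7), (340, 124, 88), (344, 141, 5), (348, 142, 5), (352, 208, 5), (356, 231, 1), (360, 237, 1), (364, 236, 0), (368, 236, 0)]
74 [(284, 237, 1), (288, 237, 1), (292, 237, 1), (296, 183, 6), (300, 183, 6), (304, 183, 6), (308, 89, 9), (312, 84, 0), (316, 96, 8), (320, 109, 2), (324, 111, 0), (328, 94, 3), (332, 87, 6), (336, 69, 0), (340, 157, 6), (344, 142, 5), (348, 142, 5), (352, 208, 5), (356, 231, 1), (360, 236, 0), (364, 236, 0), (368, 236, 1)]
78 [(284, 237, 1), (288, 237, 0), (292, 237, 0), (296, 184, 7), (300, 183, 6), (304, 184, 7), (308, 94, 8), (312, 83, 0), (316, 95, 5), (320, 107, 2), (324, 111, 2), (328, 94, 3), (332, 87, 6), (336, 70, 7), (340, 157, 5), (344, 142, 5), (348, 142, 7), (352, 208, 5), (356, 231, 1), (360, 237, 1), (364, 237, 0), (368, 237, 0)]
82 [(284, 237, 0), (288, 237, 0), (292, 237, 1), (296, 184, 7), (300, 183, 6), (304, 184, 7), (308, 111, 5), (312, 83, 3), (316, 94, 5), (320, 107, 0), (324, 112, 5), (328, 95, 3), (332, 87, 6), (336, 70, 11), (340, 157, 5), (344, 142, 7), (348, 142, 7), (352, 208, 5), (356, 237, 0), (360, 237, 1), (364, 237, 0), (368, 237, 0)]
time: 31.67
tool_pos: [518.5, 51.9, 63.2]
ee_rot: [[0.994, 0.106, -0.002], [0.105, -0.994, -0.0], [-0.002, 0.0, -1.0]]
ft_force: [-0.5, -0.8, -2.9]
finger_gap: 0.373
grip_force: 60.5
```

```bash
python3 jog.py '[{"tz": 1,"aperture": 0},{"tz": 3,"aperture": 0},{"tz": 3,"aperture": 0}]'|sed -n 2,4p
python3 jog.py '[{"aperture": 0},{"aperture": 0}]'|sed -n 2,4p
```

```text
tool_pos: [519.6, 52.2, 62.4]
ee_rot: [[0.994, 0.105, 0.001], [0.105, -0.994, -0.0], [0.001, 0.0, -1.0]]
ft_force: [-2.4, -0.1, 5.3]
tool_pos: [519.6, 52.2, 62.4]
ee_rot: [[0.994, 0.105, 0.001], [0.105, -0.994, -0.0], [0.001, 0.0, -1.0]]
ft_force: [-3.3, 0.2, 4.7]
```

```bash
python3 jog.py '[{"tz": -2,"aperture": 0.7},{"tz": -2,"aperture": 0.7},{"tz": -2,"aperture": 0.7},{"tz": -2,"aperture": 0.7},{"tz": -2,"aperture": 0.7}]' >/dev/null
python3 jog.py '[{"tz": -25,"aperture": 0.7},{"tz": -65,"aperture": 0.7},{"tz": -105,"aperture": 0.7},{"tz": -146,"aperture": 0.7},{"tz": -187,"aperture": 0.7}]' >/dev/null
python3 jog.py '[{"wz": -7,"tz": -38,"aperture": 0.7},{"wz": -14,"tz": -48,"aperture": 0.7},{"wz": -21,"tz": -48,"aperture": 0.7},{"wz": -28,"tz": -48,"aperture": 0.7},{"wz": -35,"tz": -48,"aperture": 0.7}]' >/dev/null
python3 jog.py '[{"wz": -7,"aperture": 0.5},{"wz": -14,"aperture": 0.5},{"wz": -21,"aperture": 0.5},{"wz": -28,"aperture": 0.5},{"wz": -35,"aperture": 0.5}]' >/dev/null
python3 jog.py '[{"wz": -7,"aperture": 0.27},{"wz": -14,"aperture": 0.27},{"wz": -20,"aperture": 0.27},{"wz": -20,"aperture": 0.27},{"wz": -20,"aperture": 0.27}]' >/dev/null
python3 jog.py '[{"tx": -22,"aperture": 0.27},{"tx": -22,"aperture": 0.27},{"tx": -22,"aperture": 0.27}]' >/dev/null
python3 jog.py '[{"aperture": 0.27},{"aperture": 0.27},{"aperture": 0.27}]'
cat > chk.py <<'E'
from h import *
from workcell import ctrl
import sys
s=ctrl.get_state();p=ctrl.snapshot("wrist");n=sys.argv[1];pickle.dump((s,p),open(n+".pkl","wb"));cv2.imwrite(f"pics/{n}.png",p["img"][:,:,::-1])
h=cv2.cvtColor(p["img"],cv2.COLOR_RGB2HSV)
need(w(0,20,300),96.2,s)
for y in(127.5,42.5,-42.5,-127.5):
    a=proj(p,w(-112,y,78),s);b=proj(p,w(112,y,78),s);r=int(round((a[1]+b[1])/2))
    o=np.where((h[r-6:r+7,150:520,0]<18)&(h[r-6:r+7,150:520,1]>120)&(h[r-6:r+7,150:520,2]>90))
    if len(o[1]):
        c0,c1=np.percentile(o[1],[2,98])+150;print(y,"row",r,"orange",c0,c1,"track x",t(onplane(p,(c0,r),90,s))[0].round(1),t(onplane(p,(c1,r),90,s))[0].round(1))
    # tube vertical centre & width at mid
    for x in(-40,0,40):
        u,v=proj(p,w(x,y,92),s);col=h[:,int(u)];m=(col[:,1]<45)&(col[:,2]>100);vv=int(v)
        if m[vv]:
            i=vv
            while m[i-1]: i-=1
            j=vv
            while j<479 and m[j+1]: j+=1
            print("  x",x,"edges",i,j,"y",t(onplane(p,(u,i),75,s))[1].round(1),t(onplane(p,(u,j),75,s))[1].round(1))
E
python3 chk.py w17
```

```text
time: 34.67
tool_pos: [521.6, 31.0, 298.8]
ee_rot: [[-0.105, 0.994, 0.0], [0.994, 0.105, 0.0], [0.0, 0.0, -1.0]]
ft_force: [0.5, 0.5, -0.2]
finger_gap: 0.269
grip_force: 0.0
pos [521.6  31.  298.8] rv [ 0.01 -0.01 -0.15] d [-1.6  2.6 -1.2] gap 0.27 F [ 0.5  0.5 -0.2] t 34.67
127.5 row 95 orange 384.0 427.0 track x 51.1 89.4
  x -40 edges 71 113 y 148.4 112.3
  x 0 edges 65 112 y 153.2 113.1
  x 40 edges 65 112 y 153.1 112.9
42.5 row 187 orange 379.0 418.26 track x 50.2 88.1
  x -40 edges 169 202 y 60.2 27.0
  x 0 edges 169 202 y 60.0 26.9
  x 40 edges 169 202 y 59.9 26.8
-42.5 row 266 orange 375.0 413.0 track x 49.7 89.0
  x -40 edges 252 280 y -27.0 -59.5
  x 0 edges 250 280 y -24.8 -59.6
  x 40 edges 250 280 y -25.0 -59.7
-127.5 row 336 orange 392.0 407.0 track x 72.0 88.6
  x 0 edges 320 348 y -109.1 -146.1
```

```bash
python3 jog.py '[{"tx": -25,"ty": 33,"aperture": 0.27},{"tx": -50,"ty": 66,"aperture": 0.27},{"tx": -75,"ty": 99,"aperture": 0.27},{"tx": -100,"ty": 130,"aperture": 0.27},{"tx": -125,"ty": 160,"aperture": 0.27}]' >/dev/null
python3 jog.py '[{"tx": -11,"ty": 17.5,"tz": 30,"aperture": 0.27},{"tx": -11,"ty": 17.5,"tz": 60,"aperture": 0.27},{"tx": -11,"ty": 17.5,"tz": 60,"aperture": 0.27},{"tx": -11,"ty": 17.5,"tz": 60,"aperture": 0.27}]' >/dev/null
python3 jog.py '[{"aperture": 0.27},{"aperture": 0.27}]' >/dev/null
python3 - <<'E'
from h import *
from workcell import ctrl
s=ctrl.get_state();p=ctrl.snapshot("wrist");pickle.dump((s,p),open("w18.pkl","wb"));cv2.imwrite("pics/w18.png",p["img"][:,:,::-1])
need([712.9,-85.5,138.7],96.2,s)
th=1.77;a=np.arctan2(40,56)+th;bx,bz=125-68.8*np.cos(a),106.5+68.8*np.sin(a);print("bar exp",bx,bz)
g=cv2.cvtColor(p["img"],cv2.COLOR_RGB2GRAY)
for y in(-85,-100,-115):
    u,v=proj(p,w(bx,y,bz),s);print((u,v),[(c,int(g[int(v),c])) for c in range(int(u)-40,int(u)+40,5)])
E
```

```text
pos [713.2 -85.3 241.7] rv [ 0.2   0.02 -0.11] d [ -0.2  -0.6 103. ] gap 0.27 F [-0.4 -0.6  0.6] t 35.63
bar exp 175.2771585970874 153.46431968423815
(np.float64(323.5002675054839), np.float64(208.051995371313)) [(283, 28), (288, 28), (293, 27), (298, 24), (303, 23), (308, 24), (313, 44), (318, 32), (323, 40), (328, 33), (333, 110), (338, 109), (343, 110), (348, 110), (353, 111), (358, 110)]
(np.float64(323.57001833327286), np.float64(230.4348214196905)) [(283, 111), (288, 67), (293, 68), (298, 73), (303, 111), (308, 110), (313, 108), (318, 31), (323, 38), (328, 33), (333, 110), (338, 108), (343, 110), (348, 109), (353, 107), (358, 108)]
(np.float64(323.6370531753045), np.float64(251.946095994232)) [(283, 67), (288, 66), (293, 66), (298, 67), (303, 65), (308, 66), (313, 66), (318, 32), (323, 37), (328, 36), (333, 110), (338, 110), (343, 109), (348, 110), (353, 111), (358, 110)]
```

```bash
python3 jog.py '[{"ty": 0.5,"tz": 30,"aperture": 0.27},{"ty": 0.5,"tz": 60,"aperture": 0.27},{"ty": -0.5,"tz": 85,"aperture": 0.27},{"ty": -0.5,"tz": 97,"aperture": 0.27},{"ty": -0.5,"tz": 102,"aperture": 0.27}]' 
python3 jog.py '[{"aperture": 0.27},{"aperture": 0},{"aperture": 0},{"aperture": 0},{"aperture": 0}]' 
python3 -c "
from h import *
print(t(st()['tool_pos']))
a0=np.arctan2(40,56);r=68.8
f=lambda th:np.array([-r*np.cos(a0+th),-r*np.sin(a0+th)])
for A in ([1.77,1.65,1.5,1.35,1.2,1.05],[1.05,.9,.75,.6,.45,.3],[.3,.2,.1,.03,-.02,-.02]): print([(f(q)-f(A[0])).round(1).tolist() for q in A[1:]])"
```

```text
time: 36.1
tool_pos: [711.3, -86.5, 135.9]
ee_rot: [[-0.105, 0.994, -0.002], [0.994, 0.105, -0.0], [-0.0, -0.002, -1.0]]
ft_force: [-0.8, -0.4, 0.2]
finger_gap: 0.271
grip_force: 0.0
time: 36.52
tool_pos: [713.1, -86.2, 138.6]
ee_rot: [[-0.105, 0.994, 0.003], [0.994, 0.105, 0.0], [-0.0, 0.003, -1.0]]
ft_force: [-0.2, 0.7, 4.5]
finger_gap: 0.113
grip_force: 59.0
[ 175.10945737 -115.6587765   138.60350128]
[[-6.0, -5.7], [-14.3, -11.7], [-23.5, -16.4], [-33.3, -19.7], [-43.4, -21.5]]
[[-10.3, -0.3], [-20.5, 1.0], [-30.5, 3.8], [-39.8, 8.1], [-48.5, 13.7]]
[[-5.3, 4.4], [-10.0, 9.4], [-13.1, 13.1], [-15.1, 15.9], [-15.1, 15.9]]
```

```bash
python3 jog.py '[{"ty": -6,"tz": -5.7,"aperture": 0},{"ty": -14.3,"tz": -11.7,"aperture": 0},{"ty": -23.5,"tz": -16.4,"aperture": 0},{"ty": -33.3,"tz": -19.7,"aperture": 0},{"ty": -43.4,"tz": -21.5,"aperture": 0}]' 
python3 jog.py '[{"ty": -10.3,"tz": -0.3,"aperture": 0},{"ty": -20.5,"tz": 1,"aperture": 0},{"ty": -30.5,"tz": 3.8,"aperture": 0},{"ty": -39.8,"tz": 8.1,"aperture": 0},{"ty": -48.5,"tz": 13.7,"aperture": 0}]' 
python3 jog.py '[{"ty": -5.3,"tz": 4.4,"aperture": 0},{"ty": -10,"tz": 9.4,"aperture": 0},{"ty": -13.1,"tz": 13.1,"aperture": 0},{"ty": -14.3,"tz": 14.5,"aperture": 0},{"ty": -14.3,"tz": 14.5,"aperture": 0}]' 
python3 -c "
from h import *
print(t(st()['tool_pos']))"
```

```text
time: 36.93
tool_pos: [674.7, -90.4, 163.1]
ee_rot: [[-0.105, 0.994, 0.015], [0.994, 0.105, 0.001], [-0.001, 0.015, -1.0]]
ft_force: [10.7, -1.0, 19.8]
finger_gap: 0.117
grip_force: 59.6
time: 37.35
tool_pos: [623.2, -96.0, 147.7]
ee_rot: [[-0.105, 0.994, 0.008], [0.994, 0.105, -0.001], [-0.001, 0.007, -1.0]]
ft_force: [4.5, -1.2, 1.3]
finger_gap: 0.112
grip_force: 65.2
time: 37.77
tool_pos: [607.9, -97.6, 131.3]
ee_rot: [[-0.105, 0.994, 0.004], [0.994, 0.105, -0.0], [-0.001, 0.004, -1.0]]
ft_force: [2.0, 0.3, 6.3]
finger_gap: 0.112
grip_force: 67.8
[  69.26598892 -115.63253206  131.27174131]
```

```bash
python3 jog.py '[{"ty": -1,"tz": 2,"aperture": 0},{"ty": -1,"tz": 4,"aperture": 0},{"ty": -1,"tz": 4,"aperture": 0}]' 
python3 jog.py '[{"tz": -2,"aperture": 0.5},{"tz": -3,"aperture": 0.5},{"tz": -3,"aperture": 0.5},{"tz": -3,"aperture": 0.5}]' >/dev/null
python3 jog.py '[{"tz": -30,"aperture": 0.5},{"tz": -70,"aperture": 0.5},{"tz": -100,"aperture": 0.5},{"tz": -100,"aperture": 0.5},{"tz": -100,"aperture": 0.5}]' >/dev/null
python3 - <<'E'
from h import *
from workcell import ctrl
q=ctrl.snapshot("side");r=ctrl.snapshot("scene");pickle.dump((q,r),open("g.pkl","wb"))
cv2.imwrite("pics/side19.png",q["img"][:,:,::-1])
d=pickle.load(open("d0.pkl","rb"))
for n,p in(("side",q),("scene",r)):
    roi={"scene":(180,215,345,320),"side":(275,185,400,270)}[n]
    for im in(d[n]["img"],p["img"]): print(n,blobs(im,(20,150,100),(34,255,255),100,roi)[0][:2])
b2=blobs(q["img"],(0,170,80),(4,255,255),10,(200,200,330,330))[0];b3=blobs(r["img"],(0,170,80),(4,255,255),10,(340,230,420,300))[0];print(b2,b3)
print("knob",tri(ray(q,b2[0][1]),ray(r,b3[0][1])))
need([548.3,289.4,230],6.2)
E
```

```text
time: 38.02
tool_pos: [606.9, -97.8, 128.9]
ee_rot: [[-0.105, 0.994, 0.004], [0.994, 0.105, -0.001], [-0.002, 0.004, -1.0]]
ft_force: [-3.5, -2.0, 23.8]
finger_gap: 0.113
grip_force: 71.2
side [(2720, [334.0, 227.5], [281, 191, 114, 77])]
side [(2795, [333.0, 228.0], [275, 191, 120, 77])]
scene [(3170, [261.4, 247.0], [187, 222, 151, 52])]
scene [(3188, [261.8, 247.1], [187, 222, 151, 52])]
[(78, [251.3, 291.9], [246, 287, 11, 11])] [(30, [391.6, 259.0], [388, 257, 8, 5])]
knob (array([548.38525288, 289.01211065, 117.50518211]), [0.3, 0.3])
pos [604.7 -97.9 227.9] rv [-9.000e-02  8.000e-02  8.984e+01] d [391.1 -15.3  -2.1] gap 0.5 F [-0.3 -0.7 -0.4] t 38.87
```

```bash
python3 jog.py '[{"tx": 40,"ty": -2,"aperture": 0.5},{"tx": 80,"ty": -3,"aperture": 0.5},{"tx": 120,"ty": -5,"aperture": 0.5},{"tx": 160,"ty": -6,"aperture": 0.5},{"tx": 200,"ty": -8,"aperture": 0.5}]' >/dev/null
python3 jog.py '[{"wz": 7,"tx": 40,"ty": -2,"aperture": 0.5},{"wz": 14,"tx": 80,"ty": -3,"aperture": 0.5},{"wz": 21,"tx": 120,"ty": -5,"aperture": 0.5},{"wz": 28,"tx": 160,"ty": -6,"aperture": 0.5},{"wz": 35,"tx": 191,"ty": -7,"aperture": 0.5}]' >/dev/null
python3 jog.py '[{"wz": 7,"aperture": 0.5},{"wz": 14,"aperture": 0.5},{"wz": 21,"aperture": 0.5},{"wz": 28,"aperture": 0.5},{"wz": 35,"aperture": 0.5}]' >/dev/null
python3 jog.py '[{"wz": 7,"tz": 20,"aperture": 0.5},{"wz": 14,"tz": 50,"aperture": 0.5},{"wz": 19.9,"tz": 70,"aperture": 0.5},{"wz": 19.9,"tz": 70,"aperture": 0.5},{"wz": 19.9,"tz": 70,"aperture": 0.5}]' >/dev/null
python3 jog.py '[{"aperture": 0.5},{"aperture": 0.5},{"aperture": 0.5}]' >/dev/null
python3 - <<'E'
from h import *
from workcell import ctrl
s=ctrl.get_state();p=ctrl.snapshot("wrist");b=blobs(p["img"],(0,170,80),(5,255,255),40)[0][:4]
for q in b: print(q,onplane(p,q[1],117.5,s).round(1))
need([548.3,289.3,101],6.2)
E
```

```text
(607, [326.3, 282.4], [311, 269, 31, 28]) [547.9 289.3 117.5]
(419, [99.2, 159.9], [72, 150, 56, 23]) [601.6 408.6 117.5]
(321, [96.4, 170.2], [71, 159, 53, 23]) [596.3 410.5 117.5]
pos [550.  289.8 160.2] rv [-0.05 -0.1  -0.  ] d [-1.8  0.4 59.2] gap 0.5 F [-0.4 -1.  -0.4] t 40.83
```

```bash
python3 jog.py '[{"tx": -2,"ty": 0.4,"tz": 28,"aperture": 0.5},{"tx": -2,"ty": 0.4,"tz": 50,"aperture": 0.5},{"tx": -2,"ty": 0.4,"tz": 61,"aperture": 0.5},{"tx": -2,"ty": 0.4,"tz": 61,"aperture": 0.5},{"tx": -2,"ty": 0.4,"tz": 61,"aperture": 0.5}]' >/dev/null
python3 jog.py '[{"aperture": 0},{"aperture": 0},{"aperture": 0},{"aperture": 0},{"aperture": 0}]'
python3 jog.py '[{"tx": 0.5,"tz": -6,"aperture": 0},{"tx": 2,"tz": -12,"aperture": 0},{"tx": 4.5,"tz": -18,"aperture": 0},{"tx": 8,"tz": -24.5,"aperture": 0},{"tx": 8,"tz": -24.5,"aperture": 0}]'
python3 jog.py '[{"ty": 10,"aperture": 0},{"ty": 20,"aperture": 0},{"ty": 30,"aperture": 0},{"ty": 40,"aperture": 0},{"ty": 40.5,"aperture": 0}]'
python3 -c "
from h import *
print(t(st()['tool_pos']))"
```

```text
time: 41.67
tool_pos: [548.3, 289.0, 99.4]
ee_rot: [[0.994, 0.107, 0.002], [0.107, -0.994, 0.001], [0.002, -0.0, -1.0]]
ft_force: [0.2, -1.7, 6.6]
finger_gap: 0.171
grip_force: 58.3
time: 42.08
tool_pos: [551.8, 289.8, 123.2]
ee_rot: [[0.994, 0.108, -0.007], [0.108, -0.994, -0.002], [-0.007, 0.001, -1.0]]
ft_force: [-14.6, -5.0, 5.5]
finger_gap: 0.16
grip_force: 58.7
time: 42.5
tool_pos: [555.7, 249.8, 122.6]
ee_rot: [[0.994, 0.108, -0.007], [0.108, -0.994, -0.0], [-0.007, -0.001, -1.0]]
ft_force: [-12.3, -1.1, 3.8]
finger_gap: 0.167
grip_force: 59.0
[ 55.08737591 235.36819031 122.60285225]
```

```bash
python3 jog.py '[{"tx": -3.5,"ty": 0.5,"tz": 6.5,"aperture": 0},{"tx": -6,"ty": 0.5,"tz": 12.5,"aperture": 0},{"tx": -7.5,"ty": 0.5,"tz": 18.5,"aperture": 0},{"tx": -8,"ty": 0.5,"tz": 24,"aperture": 0},{"tx": -8,"ty": 0.5,"tz": 24,"aperture": 0}]'
python3 jog.py '[{"aperture": 0.5},{"aperture": 0.5},{"aperture": 0.5},{"aperture": 0.5}]' >/dev/null
python3 jog.py '[{"tz": -40,"aperture": 0.5},{"tz": -80,"aperture": 0.5},{"tz": -120,"aperture": 0.5},{"tz": -160,"aperture": 0.5},{"tz": -180,"aperture": 0.5}]' >/dev/null
python3 jog.py '[{"tx": -40,"aperture": 0.5},{"tx": -80,"aperture": 0.5},{"tx": -120,"aperture": 0.5},{"tx": -150,"aperture": 0.5},{"tx": -150,"aperture": 0.5}]'
python3 - <<'E'
from h import *
from workcell import ctrl
q=ctrl.snapshot("side");r=ctrl.snapshot("scene");d=pickle.load(open("d0.pkl","rb"))
b2=blobs(q["img"],(0,170,80),(4,255,255),10,(200,200,330,330))[0];b3=blobs(r["img"],(0,170,80),(4,255,255),10,(340,230,420,300))[0];print(b2,b3)
print("knob",tri(ray(q,b2[0][1]),ray(r,b3[0][1])))
for n,p in(("side",q),("scene",r)):
    roi={"scene":(180,215,345,320),"side":(275,185,400,270)}[n];print(n,blobs(p["img"],(20,150,100),(34,255,255),100,roi)[0][:2])
a=r["img"][130:330,170:410,::-1];b=q["img"][170:490,180:500,::-1][:310]
cv2.imwrite("pics/fin.png",np.hstack([cv2.resize(a,(400,333)),cv2.resize(b,(400,333))]))
E
```

```text
time: 42.92
tool_pos: [549.7, 248.9, 97.8]
ee_rot: [[0.994, 0.109, -0.003], [0.109, -0.994, -0.0], [-0.003, 0.0, -1.0]]
ft_force: [-4.2, 3.2, -2.3]
finger_gap: 0.16
grip_force: 71.6
time: 44.08
tool_pos: [397.2, 231.9, 279.0]
ee_rot: [[0.994, 0.111, -0.001], [0.111, -0.994, -0.001], [-0.001, 0.001, -1.0]]
ft_force: [0.5, -0.2, -0.4]
finger_gap: 0.495
grip_force: 0.0
[(73, [268.5, 280.4], [264, 276, 10, 10])] [(35, [372.7, 254.7], [369, 252, 8, 7])]
knob (array([552.65743238, 249.31352273, 117.2522242 ]), [0.5, 0.5])
side [(2187, [331.7, 230.8], [281, 191, 114, 77])]
scene [(3164, [261.4, 247.1], [187, 222, 151, 52])]
```

View pics/fin.png

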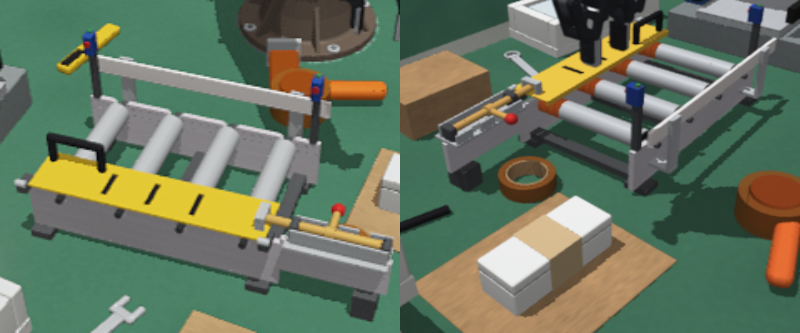

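```bash
python3 -c "
from workcell import ctrl
print(ctrl.close_job())"
```

```text
the job is handed in; nothing more can be done
None
```

The job is done and handed in after about 44 s of robot time: the foam box is on the cardboard, and the two wrong rollers (the two leftmost) are reversed and seated. The guard is shut and its bolt is home with the handle down in its notch. The last camera check agreed, but the hand-in gave no verdict back.

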